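# Press both contact ends of a display module on a flex bonder

### The arm

A 6-joint arm with a two-finger parallel gripper is mounted at the origin on the work surface. World frame = base frame: x ahead of the robot, y to its left, z up, the work surface at z = 0. Lengths are in m, angles in rad, forces in N, time in s.
With the tool pointing down it reaches from about 0.4 to 0.825 m from the base axis. Payload 7 kg.
Tool frame: the origin (TCP) lies midway between the tips of the shut fingers; the grasp point (between the pads) lies grip_depth behind it (grip_depth is the distance from the TCP to the grasp point, in m); x points along the fingers, y is the direction in which the jaws open and shut, and the axes are right-handed (so a half turn about x gives the same grasp; the last joint's range is limited). The gripper opens to 88 mm and grips with 3 to 60 N. Pads are 19 mm wide; open, the fingers measure 130 mm over their backs; the gripper's body (78 mm by 193 mm) begins 47 mm behind the grasp point.
Start: joints at [-0.842, 0.359, 0.012, 0, -1.224, -0.288], TCP at [0.288, -0.61, 0.227] pointing down, gripper open.
Joint ranges: [-3.07, 3.07], [-1.43, 2.12], [-1.02, 1.25], [-3.03, 1.67], [-3.05, -0], [-3.03, 3.03]. Speed limits (rad/s): [2.39, 2.39, 3.01, 3.14, 3.14, 3.14].

### API

Orientations are given as a unit quaternion [w, x, y, z].
In Python, from bench import state, snapshot, finish_job, grip_depth gives the robot as it stands. The module is installed in compiled form; this text tells all that it offers.
- The arm moves only by the shell command python3 -m handwheel 'ROWS' [FORCE]. ROWS is JSON, a list of rows, each a list of 3 entries, a list of its own where there are three numbers: the shift along the world's x, y, z in m, then the turn about the world's z in rad, then the finger opening in m, from 0 to 0.0876. In form: [[[tx, ty, tz], yaw, jaw], ...]. A call has 1 to 12 rows; each row is the pose to reach, as a shift and turn from the pose commanded when the call began; what a row does not reach only later rows make up. A row lasts 1/10 s, in which the tool goes at most 50 mm and 8.59 degrees, less where a joint would pass 70% of its speed; a pose out of reach is approached as far as the arm can. A call with a gripper value outside its range is refused whole. The fingers move at their own pace and stop on an object; FORCE is the grip in N (left out, the last holds). Time passes only in rows, so rows that repeat a pose let the fingers close. It gives the time, the measured TCP pose, the force and the opening at its end, in the units of the state.
- state(): the state, without advancing time (a new reading comes with each control period).
- snapshot(name): name is "scene" or "top" or "wrist"; returns a dict with "img" (420x560x3 uint8, red, green, blue), "range_z" (420x560 float32, m along the optical axis (not along the pixel's ray), 0 where there is no reading), "camera_matrix" (3x3 intrinsics, pixels), "cam_to_world" (4x4, takes a point from camera to world coordinates); the wrist camera has in their place "T_tool_cam" (4x4, takes a point from camera to tool coordinates, whose origin is the TCP and whose axes are the tool frame's). Camera axes: x right, y down, z forward; pixel columns grow to the right and rows downward; lengths in m; the calibration is good to about 2 mm. A picture is of the moment at which its call begins: read the wrist's pose just before it.
- finish_job(): hands the job in, once; it reports no verdict.
The state is a dict: "clock": time; "joint_positions": joint angles; "dq": joint speeds; "tau": joint torques, N m; "eef_pos": TCP position; "eef_rot": TCP orientation; "ft_force": force on the tool from outside, world axes, zero at the start; "moment": the same for the moment, N m; "gripper_width": opening from 0.0 (shut) to 1.0 (fully open).
Only numpy, scipy, OpenCV 4.12 (cv2) and the standard library are available. Lean on these libraries where they do the work, as an engineer would, in place of code of your own. Each camera call takes 0.05 s, during which the arm holds its last target. There are 200 camera calls.

### The job

Clear whatever was left on the bonder's platen into the grey parts tray, and set the small inner pressure knob on the console so that its pointer looks along the long line. Then press both ends of the display module under the hot bar, the end with the long contact row first and then, turned about, the other: lay it screen up with that end square against the bracket, turn the large outer ring fully clockwise to bring the bar down, leave it pressing for three seconds and turn the ring fully back up. Finish with the bar up and the module lying flat in the middle of the rubber work mat; the two knobs share one axis, so never turn one along with the other, never bring the bar down on an empty platen, and leave everything else on the bench where it is.

Things in the scene. Friction and masses are not known exactly. Their poses are not given: they have to be found in the camera images.
- bonder: Bonding machine, fixed, placed anew each time. Origin on the bench under the middle of a fully loaded module; y points from the open front towards bar, column and cabinet; z up. White base plate, x -120 to +120, y -120 to +360, 12 mm thick; on it the aluminium platen, x -75 to +75, y -115 to +80, flat top at z 30 mm.
- stop (a point): Middle of the end stop's face at the platen's top (bonder x 0, y 70, z 30 mm; bonder's axes). The dark bent bracket stands 6 mm high: end stop across x, 80 mm long, face at y 70; side lip with face at x +34, only from y 28 to 70. A module square against the stop and centred has its middle at x 0, y 0, 2 mm clear of the lip. It is slid in and out along y under the raised bar.
- column (a point): Middle of the column's front foot (bonder x 0, y 117, z 12 mm). When up, the bar's holder spans x -33 to +33, y 49 to 71, z 76 to 98 mm and its carrying arm (30 mm wide, y 67 to 122) is up to z 117; the carriage and column, 100 mm wide, reach from y 117 to 185 up to z 242; the cabinet, x -110 to +115, from y 185 to 355 up to z 235.
- bar: Hot bar, copper blade 58 mm long (bonder x), 10 mm wide (bonder y 55 to 65). Origin: middle of its lower edge. With ring 0 it hangs 61.5 mm above the bench, 23 mm above a loaded module; it sinks 18.6 mm per rad of ring. Sprung in its holder (1.5 N/mm): it meets the module at about ring 1.27 and presses with about 5 N at the lower stop.
- ring (a joint): Angle of the large outer ring of the concentric pair on the console (rad), moves the bar: 0 = bar fully up (start), 1.4 = fully down against its stop; grows clockwise seen from above. Stays where it is left; friction torque 0.25 N m (more, about 0.4, while pressing).
- ring_grip (a point): On the common vertical axis at mid height of the outer ring: black fluted disc 60 mm across, 20 mm high, its underside 10 mm below this point and 1 mm above the console's flat white top (z 45 mm). A white index line on its upper face. Keep 65 mm round the axis free: nothing stands there.
- trim (a joint): Angle of the small inner pressure knob (rad), grows clockwise seen from above, range -0.2 to 3, starts between 0 and 0.7; at 1.5 its black pointer line looks along the long black line on the console's top, straight ahead (the console's +x). Stays where it is left; friction torque 0.04 N m. It also moves the needle of the pressure gauge on top of the cabinet.
- trim_grip (a point): On the common axis at mid height of the inner knob: plain aluminium cylinder 26 mm across, 29 mm high, from z 66.5 to 95.5 mm, standing right above the outer ring (whose top is at z 66 mm); this point is at z 82 mm. A black pointer line on its top.
- console: White control box 170 (x) by 160 (y) by 45 mm high, fixed, placed anew; origin on the bench under the knobs' common axis; the box reaches from x -73 to +97 mm. A flat black screen strip lies at its far edge. Console and parts tray may change places.
- panel: Display module 140 (x) by 64 (y) by 8 mm, 0.12 kg, metal frame, black screen up, a glass ledge with contacts across each end. Origin: middle of its underside; x towards the end with the long row of 14 contacts. Starts on the mat with x roughly along world +y, up to 1.2 rad off either way.
- panel_a (a point): Middle of the lower edge of the end with the long contact row (14 contacts over the full width), panel x = +70 mm.
- panel_b (a point): Middle of the lower edge of the other end (short row, 4 contacts in the middle), panel x = -70 mm.
- mat: Blue rubber work mat 170 (x) by 190 (y) by 3 mm lying fixed on the bench; origin: middle of its underside.
- tray: Grey open parts tray 130 (x) by 200 (y) by 25 mm, walls 4 mm, floor 4 mm thick, fixed; origin: middle of its underside.
- jar: Small closed paste jar with white lid, 39 mm across, 27 mm high; origin: middle of its underside. It, the reel and the lifter lie on the platen; one to three of them are there.
- reel: White plastic reel lying flat, 50 mm across, hole 26 mm, 14 mm high; origin: middle of its underside.
- lifter: Black suction lifter: cup 46 mm across on the platen, 11 mm high, with an upright stem 18 mm across up to 32 mm; origin: middle of its underside.
- cleaner: White cleaner bottle 44 mm across, 110 mm high, bystander.
- battery: Flat black battery 45 by 85 by 6 mm, bystander.
- flux: Spare jar 38 mm across, 30 mm high standing on the bench, bystander.
- brush: Brush lying on the bench, bystander.
- frame: Bare metal phone frame 145 by 70 by 9 mm on the bench, bystander.
Mind the look-alikes: they are no part of the job. What is shaped like the reel but pink is not meant. Leave any turquoise or yellow look-alike of the jar alone.

How it is judged:
By the outcome, as a careful person would: the job done as asked, in the order asked, and still so for the second after the job is handed in, with the robot touching nothing.
Of jar, reel, lifter only 1 to 3 are there at a start; the rules pass over those that are not, and their reading is None.
At some moment in a run one of jar, reel, lifter may be knocked a few centimetres aside while the robot is not near it.
Once in a run the grip may slacken for a moment while it holds something.
It also fails if it takes over 210 s, if anything falls off the work surface, if the arm or the gripper's body presses on something with over 40 N, if the wrist force passes 120 N, or if a joint passes its speed limit or range.

## Working session

There is one attempt and no reset: what is moved stays moved. The work goes in short steps, Python scripts to look and compute and a shell command to move; the robot and the scene stay as the last step left them, time stands still between calls to the robot, and variables do not carry over. Pictures are saved under pics/ and viewed, about 12 in all and at most 16, crops included, and the job is handed in when it is done.

```bash
mkdir -p pics; cat > h.py <<'E'
import numpy as np,cv2
from bench import state,snapshot,finish_job,grip_depth
from scipy.spatial.transform import Rotation as R
def snap(n):
    s=state(); d=snapshot(n)
    if n=="wrist":
        q=s["eef_rot"]; T=np.eye(4); T[:3,:3]=R.from_quat([q[1],q[2],q[3],q[0]]).as_matrix(); T[:3,3]=s["eef_pos"]
        d["cam_to_world"]=T@d["T_tool_cam"]
    return d
def save(d,name,crop=None,k=1):
    im=d["img"][:,:,::-1]
    if crop: u0,v0,u1,v1=crop; im=im[v0:v1,u0:u1]
    im=cv2.resize(im,None,fx=k,fy=k,interpolation=cv2.INTER_CUBIC); cv2.imwrite("pics/"+name+".png",im)
def ray(d,u,v,z):
    K,T=d["camera_matrix"],d["cam_to_world"]
    r=T[:3,:3]@np.linalg.solve(K,[u,v,1.]); o=T[:3,3]
    return o+r*(z-o[2])/r[2]
def cloud(d):
    K,T=d["camera_matrix"],d["cam_to_world"]; Z=d["range_z"]; h,w=Z.shape
    u,v=np.meshgrid(np.arange(w),np.arange(h))
    P=np.stack([(u-K[0,2])/K[0,0]*Z,(v-K[1,2])/K[1,1]*Z,Z],-1)
    P=P@T[:3,:3].T+T[:3,3]; P[Z==0]=np.nan; return P
def proj(d,p):
    T=np.linalg.inv(d["cam_to_world"]); c=T[:3,:3]@np.array(p)+T[:3,3]; q=d["camera_matrix"]@c; return q[:2]/q[2]
E
python3 - <<'E'
from h import *
s=state(); print(grip_depth,{k:np.round(v,3) for k,v in s.items()})
import pickle
for n in("scene","top"):
    d=snap(n); save(d,n,k=1.4); pickle.dump(d,open(n+".pkl","wb")); print(n,np.round(d["cam_to_world"],3).tolist(),d["camera_matrix"][0,0])
E
```

```text
0.0188 {'clock': np.float64(0.0), 'joint_positions': array([-0.842,  0.359,  0.011, -0.   , -1.224, -0.288]), 'dq': array([-0.001,  0.   ,  0.   , -0.001, -0.   ,  0.   ]), 'tau': array([-1.0000e-03, -5.8271e+01,  2.9305e+01,  6.9970e+00,  7.0000e-03,
       -0.0000e+00]), 'eef_pos': array([ 0.288, -0.61 ,  0.226]), 'eef_rot': array([ 0.69 , -0.154,  0.69 ,  0.155]), 'ft_force': array([-0.352, -0.1  ,  0.275]), 'moment': array([-0.039,  0.017,  0.042]), 'gripper_width': np.float64(0.997)}
scene [[-0.876, 0.36, -0.322, 1.013], [0.483, 0.642, -0.596, 0.852], [-0.007, -0.677, -0.736, 1.174], [0.0, 0.0, 0.0, 1.0]] 542.1223601588341
top [[-0.095, -0.968, 0.233, 0.292], [-0.995, 0.093, -0.02, -0.001], [-0.002, -0.234, -0.972, 1.131], [0.0, 0.0, 0.0, 1.0]] 474.9317025369525
```

View pics/scene.png

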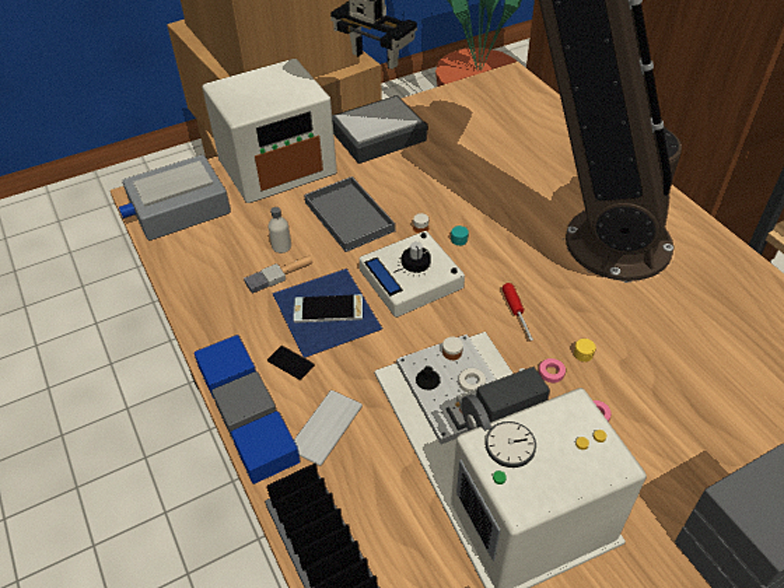

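View pics/top.png

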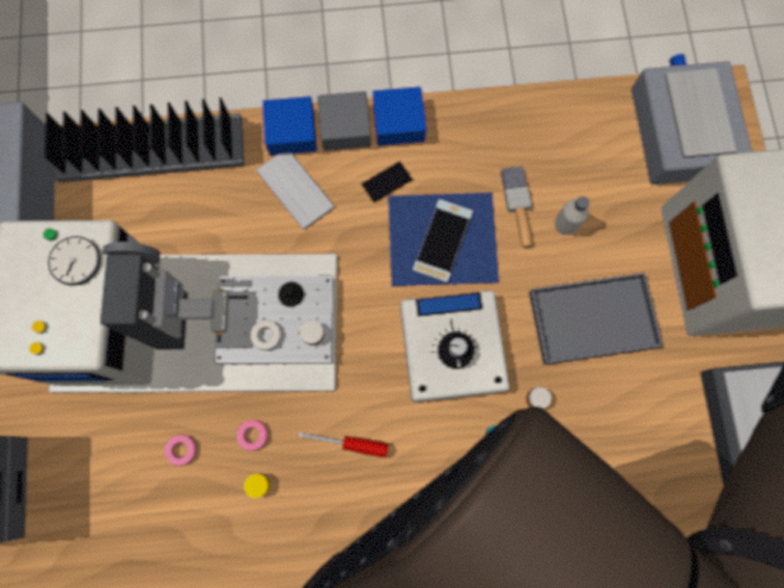

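The platen holds all three items, by scene-view pixel: jar (452,347), lifter (428,378), reel (471,380). These are look-alikes and stay put: pink reels at (553,370) and (600,410), turquoise jar (459,235), yellow jar (585,349). The white jar at (421,220) on the bench is the flux. Next I measure poses from the depth clouds.

```bash
cat > m1.py <<'E'
from h import *; import pickle
for n in("top","scene"):
    d=pickle.load(open(n+".pkl","rb")); P=cloud(d); x,y,z=P[...,0],P[...,1],P[...,2]
    im=d["img"].astype(int); hsv=cv2.cvtColor(d["img"],cv2.COLOR_RGB2HSV).astype(int); H,S,V=hsv[...,0],hsv[...,1],hsv[...,2]
    reach=(x>.2)&(x<.95)&(abs(y)<.75)
    def rep(name,m,mn=25,k=3):
        N,L,st,_=cv2.connectedComponentsWithStats(m.astype(np.uint8))
        for i in sorted(range(1,N),key=lambda i:-st[i,4])[:k]:
            if st[i,4]<mn: continue
            q=P[L==i]; (c,s,a)=cv2.minAreaRect((q[:,:2]*1000).astype(np.float32))
            vs,us=np.where(L==i)
            print(n,name,"px",us.mean().round(),vs.mean().round(),"n",len(q),"rect c",np.round(c,1),"s",np.round(s,1),"a",round(a,1),"z",np.round(np.nanmedian(q[:,2])*1000,1))
    rep("mat",reach&(z<.012)&(S>110)&(H>100)&(H<130),200,1)
    rep("console45",reach&(z>.040)&(z<.050)&(V>120),200,2)
    rep("tray",reach&(z<.030)&(z>.001)&(S<60)&(V>40)&(V<130)&(x>.35),200,3)
    rep("platen",reach&(z>.025)&(z<.034),200,2)
    rep("baseplate",reach&(z>.008)&(z<.016)&(V>140)&(S<60),200,2)
    rep("onplaten",reach&(z>.038)&(z<.075)&(y>.1)&(x>.4),40,5)
    rep("module",reach&(z>.0085)&(z<.015)&(y<.15),100,3)
    rep("knob",reach&(z>.088)&(z<.102),20,4)
E
python3 m1.py
```

```text
top mat px 316.0 170.0 n 2939 rect c [ 655.9 -135.4] s [182.6 164.4] a 86.7 z 3.3
top console45 px 324.0 250.0 n 3626 rect c [ 458.3 -127.2] s [169.2 159.8] a 1.0 z 45.2
top console45 px 204.0 85.0 n 555 rect c [889.1 121.1] s [89.6 89.5] a 89.1 z 48.5
top tray px 425.0 227.0 n 4343 rect c [ 484.5 -379.8] s [129.3 211.4] a 2.8 z 5.2
top tray px 111.0 115.0 n 2057 rect c [850.8 387.2] s [123.5 376.7] a 12.9 z 19.2
top tray px 169.0 232.0 n 348 rect c [534.2 240.6] s [81.1 87.4] a 84.4 z 28.5
top platen px 196.0 228.0 n 3868 rect c [533.2 168.4] s [195.9 150.8] a 84.7 z 30.1
top platen px 182.0 346.0 n 207 rect c [264.6 213.1] s [36.5 36.7] a 84.6 z 27.5
top baseplate px 172.0 271.0 n 1941 rect c [447.6 314.4] s [478.4  46. ] a 85.4 z 12.0
top baseplate px 193.0 188.0 n 1281 rect c [640.3 210.7] s [308.5  46.7] a 82.4 z 12.0
top onplaten px 200.0 87.0 n 890 rect c [887.5 133. ] s [65.9 93.1] a 89.7 z 49.7
top onplaten px 28.0 123.0 n 531 rect c [829.1 555.2] s [  5.9 196.3] a 89.9 z 58.5
top onplaten px 94.0 261.0 n 353 rect c [461.7 421.2] s [ 54.  232.2] a 15.4 z 57.2
top onplaten px
[... 1805 characters left out ...]
4.4] s [ 5.7 84.1] a 88.0 z 56.7
scene onplaten px 232.0 392.0 n 291 rect c [879.2 353.7] s [ 5.1 84.8] a 89.3 z 56.1
scene module px 234.0 219.0 n 541 rect c [ 652.2 -129.8] s [ 68.8 137.3] a 63.2 z 10.8
scene module px 281.0 274.0 n 393 rect c [625.1 105.4] s [92.1 46.4] a 84.9 z 11.2
scene module px 347.0 248.0 n 213 rect c [427.7 113.8] s [72.2 36.2] a 84.8 z 11.2
scene knob px 395.0 392.0 n 258 rect c [574.3 537. ] s [ 43.1 224.4] a 73.7 z 95.6
scene knob px 205.0 112.0 n 252 rect c [ 559.6 -529.3] s [ 28.9 240.2] a 87.1 z 95.4
scene knob px 515.0 394.0 n 245 rect c [378.3 656.7] s [  6.7 124.8] a 0.1 z 95.2
scene knob px 244.0 408.0 n 83 rect c [879.  412.2] s [ 6.8 82.2] a 89.8 z 89.9
```

```bash
python3 -m handwheel '[[[0.02,0.04,0.03],0.1,0.0876],[[0.04,0.08,0.05],0.2,0.0876],[[0.06,0.12,0.05],0.3,0.0876],[[0.07,0.17,0.05],0.4,0.0876],[[0.09,0.22,0.05],0.5,0.0876],[[0.10,0.26,0.05],0.6,0.0876],[[0.12,0.31,0.05],0.7,0.0876],[[0.13,0.35,0.05],0.8,0.0876],[[0.15,0.40,0.05],0.9,0.0876],[[0.16,0.44,0.05],1.0,0.0876],[[0.18,0.49,0.05],1.04,0.0876]]'
python3 -m handwheel '[[[0.02,0.045,0],0,0.0876],[[0.03,0.09,0],0,0.0876],[[0.04,0.13,0],0,0.0876],[[0.05,0.17,0],0,0.0876],[[0.06,0.21,0],0,0.0876],[[0.064,0.25,0],0,0.0876],[[0.064,0.27,0],0,0.0876],[[0.064,0.27,0],0,0.0876],[[0.064,0.27,0],0,0.0876]]'
python3 - <<'E'
from h import *; import pickle
d=snap("wrist"); save(d,"w1",k=1.3); pickle.dump(d,open("w1.pkl","wb"))
print(np.round(d["cam_to_world"],3).tolist())
P=cloud(d); z=P[...,2]
hsv=cv2.cvtColor(d["img"],cv2.COLOR_RGB2HSV)
for nm,m in(("reel",(z>.0405)&(z<.047)),("jar",(z>.054)&(z<.0605)),("stem",(z>.0595)&(z<.065)),("cup",(z>.038)&(z<.0425)),("platen",(z>.026)&(z<.033)),("bracket",(z>.0345)&(z<.038))):
    N,L,st,ce=cv2.connectedComponentsWithStats(m.astype(np.uint8))
    for i in range(1,N):
        if st[i,4]>120:
            q=P[L==i]; c,s,a=cv2.minAreaRect((q[:,:2]*1000).astype(np.float32)); print(nm,ce[i].round(),st[i,4],np.round(c,1),np.round(s,1),round(a,1),np.round(np.median(z[L==i])*1e3,1))
E
```

```text
clock: 1.2
eef_pos: [0.4661, -0.1222, 0.2767]
eef_rot: [0.521, -0.478, 0.521, 0.478]
ft_force: [1.7, -0.8, 0.1]
gripper_width: 1.002
clock: 2.1
eef_pos: [0.5302, 0.1462, 0.2761]
eef_rot: [0.521, -0.477, 0.522, 0.477]
ft_force: [-1.1, -0.2, 0.4]
gripper_width: 0.999
[[-0.996, 0.085, 0.024, 0.523], [0.089, 0.955, 0.284, 0.069], [0.001, 0.285, -0.959, 0.435], [0.0, 0.0, 0.0, 1.0]]
reel [  8. 192.] 265 [844.4 129.2] [70.6  4.2] 88.6 43.6
reel [307. 209.] 1025 [505.3 181.4] [48.4 49.2] 87.0 44.6
jar [307. 143.] 1046 [500.5 104.3] [37.7 37.7] 41.2 57.7
jar [216. 356.] 131 [635.6 362.2] [ 3.1 47.8] 86.8 57.3
jar [346. 356.] 131 [468.2 377.9] [ 6.4 51.3] 77.4 57.1
stem [243. 180.] 214 [572.9 136.4] [16.6 17.3] 83.3 62.7
cup [ 10. 188.] 195 [844.7 125.9] [ 3.4 74.6] 0.0 40.1
cup [246. 173.] 256 [572.6 136.2] [31.2 30.4] 50.2 39.5
platen [480.  48.] 326 [308.   26.1] [53.1 12.2] 75.3 26.7
platen [280. 190.] 15757 [534.1 168.5] [195.  150.3] 84.9 30.8
platen [ 14. 179.] 347 [844.7 119.7] [ 4.2 87.8] 0.5 29.4
platen [504. 214.] 747 [265.5 212.7] [37.5 38.4] 83.0 27.8
platen [307. 209.] 307 [505.1 183.7] [23.2 23.9] 61.9 30.8
bracket [246. 174.] 501 [572.8 136.7] [42.5 43. ] 38.7 36.1
bracket [251. 252.] 157 [577.1 233.3] [47.7  6.1] 84.9 36.4
```

View pics/w1.png

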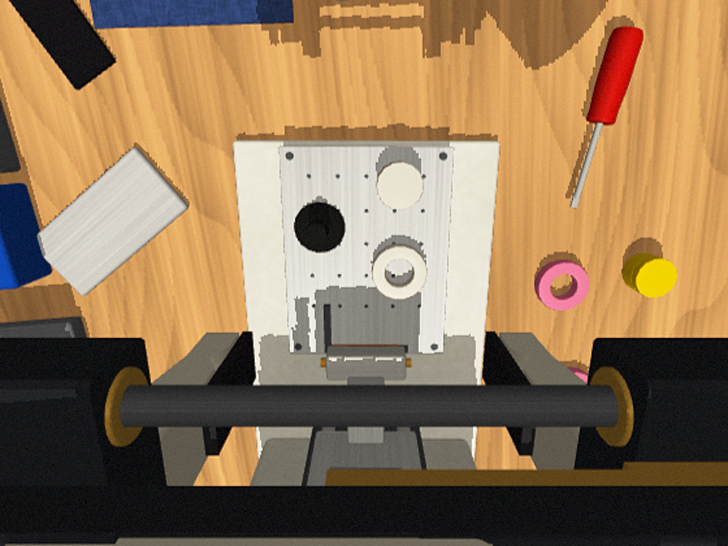

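All three items are found with the right heights: jar (500,104), lifter (573,136), reel (505,181) mm. The bonder origin is about (536,186) with yaw -5.1°. I'll take the jar first.

```bash
python3 -m handwheel '[[[-0.015,-0.021,-0.04],0,0.06],[[-0.030,-0.042,-0.08],0,0.06],[[-0.030,-0.042,-0.12],0,0.06],[[-0.030,-0.042,-0.16],0,0.06],[[-0.030,-0.042,-0.20],0,0.06],[[-0.030,-0.042,-0.225],0,0.06],[[-0.030,-0.042,-0.240],0,0.06],[[-0.030,-0.042,-0.240],0,0.06],[[-0.030,-0.042,-0.240],0,0.03],[[-0.030,-0.042,-0.240],0,0.03],[[-0.030,-0.042,-0.240],0,0.03],[[-0.030,-0.042,-0.240],0,0.03]]' 20
python3 -m handwheel '[[[0,0,0],0,0.03],[[0,0,0.02],0,0.03],[[0,0,0.05],0,0.03],[[0,0,0.09],0,0.03],[[0,0,0.12],0,0.03],[[0,0,0.12],0,0.03]]'
python3 - <<'E'
from h import *; import pickle
d=pickle.load(open("top.pkl","rb")); P=cloud(d)
m=(P[...,2]>.09)&(P[...,2]<.125)&(P[...,1]<-.2)&(P[...,1]>-.5)&(P[...,0]>.55); print(np.nanmean(P[m],0),m.sum())
E
```

```text
clock: 3.35
eef_pos: [0.5012, 0.1042, 0.0376]
eef_rot: [0.523, -0.477, 0.521, 0.477]
ft_force: [-0.5, -0.3, 4.3]
gripper_width: 0.436
clock: 3.95
eef_pos: [0.5029, 0.1052, 0.1613]
eef_rot: [0.525, -0.478, 0.519, 0.476]
ft_force: [1.0, 0.5, -0.7]
gripper_width: 0.432
[ 0.65985157 -0.35557585  0.10748797] 90
```

```bash
python3 -m handwheel '[[[0,-0.045,0],0,0.03],[[0,-0.09,0],0,0.03],[[0,-0.135,0],0,0.03],[[0,-0.18,0],0,0.03],[[-0.005,-0.225,0],0,0.03],[[-0.01,-0.27,0],0,0.03],[[-0.015,-0.315,0],0,0.03],[[-0.018,-0.36,0],0,0.03],[[-0.018,-0.405,0],0,0.03],[[-0.018,-0.45,0],0,0.03],[[-0.018,-0.50,0],0,0.03],[[-0.018,-0.54,0],0,0.03]]'
python3 -m handwheel '[[[0,0,-0.04],0,0.03],[[0,0,-0.08],0,0.03],[[0,0,-0.115],0,0.03],[[0,0,-0.135],0,0.03],[[0,0,-0.145],0,0.03],[[0,0,-0.145],0,0.03],[[0,0,-0.145],0,0.055],[[0,0,-0.145],0,0.06],[[0,0,-0.145],0,0.06],[[0,0,-0.10],0,0.06],[[0,0,-0.05],0,0.06],[[0,0,0.02],0,0.06]]'
python3 -m handwheel '[[[0,0.03,0.02],0,0.06],[[0,0.06,0.04],0,0.06],[[0,0.06,0.04],0,0.06]]'
python3 - <<'E'
from h import *
d=snap("top"); P=cloud(d); z=P[...,2]
m=(z>.022)&(z<.04)&(abs(P[...,1]+.437)<.05)&(abs(P[...,0]-.485)<.05); print(m.sum(),np.nanmean(P[m],0))
E
```

```text
clock: 5.15
eef_pos: [0.4819, -0.4383, 0.1559]
eef_rot: [0.522, -0.477, 0.522, 0.477]
ft_force: [0.5, 1.2, 0.4]
gripper_width: 0.435
clock: 6.35
eef_pos: [0.4823, -0.4359, 0.1584]
eef_rot: [0.522, -0.477, 0.522, 0.477]
ft_force: [1.2, -0.9, 0.6]
gripper_width: 0.686
clock: 6.65
eef_pos: [0.484, -0.3745, 0.201]
eef_rot: [0.523, -0.48, 0.52, 0.475]
ft_force: [0.9, -0.5, 0.5]
gripper_width: 0.684
0 [nan nan nan]<stdin>:3: RuntimeWarning: Mean of empty slice
```

```bash
cat > items.py <<'E'
from h import *
for n in("wrist","top"):
    d=snap(n); P=cloud(d); x,y,z=P[...,0],P[...,1],P[...,2]
    def f(nm,m,mn=30):
        N,L,st,ce=cv2.connectedComponentsWithStats(m.astype(np.uint8))
        for i in range(1,N):
            if st[i,4]>mn:
                q=P[L==i]; c,s,a=cv2.minAreaRect((q[:,:2]*1000).astype(np.float32))
                if max(s)<70: print(n,nm,st[i,4],np.round(c,1),np.round(s,1),"z",np.round(np.median(q[:,2])*1e3,1))
    b=(y>.04)&(y<.24)&(x>.44)&(x<.63)
    f("reel?",b&(z>.0405)&(z<.047)); f("jar?",b&(z>.054)&(z<.0595)); f("stem?",b&(z>.0595)&(z<.066))
    t=(y<-.27)&(y>-.49)&(x>.41)&(x<.56)
    f("tray obj",t&(z>.013)&(z<.05))
E
python3 -m handwheel '[[[0,0.045,0.01],0,0.06],[[0,0.09,0.02],0,0.06],[[0,0.135,0.03],0,0.06],[[0,0.18,0.04],0,0.06],[[0.01,0.225,0.05],0,0.06],[[0.02,0.27,0.06],0,0.06],[[0.03,0.315,0.07],0,0.06],[[0.04,0.36,0.07],0,0.06],[[0.046,0.405,0.07],0,0.06],[[0.046,0.45,0.07],0,0.06],[[0.046,0.50,0.07],0,0.06],[[0.046,0.52,0.07],0,0.06]]'
python3 -m handwheel '[[[0,0,0],0,0.07],[[0,0,0],0,0.07]]'; python3 items.py
```

```text
clock: 7.9
eef_pos: [0.5286, 0.147, 0.2655]
eef_rot: [0.521, -0.477, 0.522, 0.478]
ft_force: [0.0, -0.9, -0.4]
gripper_width: 0.685
clock: 8.1
eef_pos: [0.5285, 0.144, 0.2657]
eef_rot: [0.521, -0.477, 0.522, 0.477]
ft_force: [-0.3, -0.7, 0.5]
gripper_width: 0.779
wrist reel? 66 [570.5 133. ] [12.2 22.4] z 41.5
wrist reel? 1066 [505.5 181.4] [48.5 48. ] z 44.6
wrist stem? 227 [573.3 136.8] [17.4 17.1] z 62.7
wrist stem? 38 [556.8 238.9] [ 1.3 23.9] z 63.5
top reel? 35 [483.3 180.8] [28.2  7.3] z 43.9
top stem? 35 [572.6 136.9] [16.3 16.3] z 62.3
top tray obj 244 [ 481.5 -433.3] [37.7 38.5] z 31.2
```

```bash
python3 -m handwheel '[[[-0.012,0.02,-0.04],0,0.07],[[-0.023,0.037,-0.08],0,0.07],[[-0.023,0.037,-0.12],0,0.07],[[-0.023,0.037,-0.16],0,0.07],[[-0.023,0.037,-0.20],0,0.07],[[-0.023,0.037,-0.22],0,0.07],[[-0.023,0.037,-0.232],0,0.07],[[-0.023,0.037,-0.232],0,0.07],[[-0.023,0.037,-0.232],0,0.04],[[-0.023,0.037,-0.232],0,0.04],[[-0.023,0.037,-0.232],0,0.04],[[-0.023,0.037,-0.232],0,0.04]]' 20
python3 -m handwheel '[[[0,0,0],0,0.04],[[0,0,0.02],0,0.04],[[0,-0.01,0.05],0,0.04],[[0,-0.03,0.09],0,0.04],[[0,-0.07,0.12],0,0.04],[[0,-0.11,0.12],0,0.04],[[0,-0.15,0.12],0,0.04]]'
```

```text
clock: 9.4
eef_pos: [0.5061, 0.1814, 0.0357]
eef_rot: [0.523, -0.477, 0.521, 0.477]
ft_force: [0.3, -0.5, 5.9]
gripper_width: 0.553
clock: 10.1
eef_pos: [0.5059, 0.0301, 0.1563]
eef_rot: [0.523, -0.478, 0.521, 0.477]
ft_force: [1.0, 0.7, -0.1]
gripper_width: 0.553
```

```bash
python3 -m handwheel '[[[0,-0.045,0],0,0.04],[[0,-0.09,0],0,0.04],[[0,-0.135,0],0,0.04],[[-0.005,-0.18,0],0,0.04],[[-0.01,-0.225,0],0,0.04],[[-0.015,-0.27,0],0,0.04],[[-0.02,-0.315,0],0,0.04],[[-0.021,-0.36,0],0,0.04],[[-0.021,-0.395,0],0,0.04],[[-0.021,-0.408,-0.03],0,0.04],[[-0.021,-0.408,-0.07],0,0.04],[[-0.021,-0.408,-0.11],0,0.04]]'
python3 -m handwheel '[[[0,0,-0.02],0,0.04],[[0,0,-0.033],0,0.04],[[0,0,-0.033],0,0.04],[[0,0,-0.033],0,0.065],[[0,0,-0.033],0,0.065],[[0,0,-0.033],0,0.065],[[0,0,0.01],0,0.065],[[0,0,0.06],0,0.065],[[0,0.03,0.10],0,0.065],[[0,0.07,0.14],0,0.065],[[0.01,0.11,0.18],0,0.065],[[0.02,0.15,0.21],0,0.065]]'
python3 -m handwheel '[[[0,0.045,0.01],0,0.065],[[0,0.09,0.01],0,0.065],[[0,0.135,0.01],0,0.065],[[0,0.18,0.01],0,0.065],[[0.01,0.225,0.01],0,0.065],[[0.02,0.27,0.01],0,0.065],[[0.024,0.315,0.01],0,0.065],[[0.024,0.36,0.01],0,0.065],[[0.024,0.37,0.01],0,0.065],[[0.024,0.37,0.01],0,0.065],[[0.024,0.37,0.01],0,0.065]]'; python3 items.py
```

```text
clock: 11.3
eef_pos: [0.4845, -0.3779, 0.0439]
eef_rot: [0.523, -0.477, 0.522, 0.476]
ft_force: [0.7, -0.3, -0.6]
gripper_width: 0.551
clock: 12.5
eef_pos: [0.5017, -0.2374, 0.2485]
eef_rot: [0.523, -0.478, 0.521, 0.476]
ft_force: [1.5, 1.0, 0.4]
gripper_width: 0.741
clock: 13.6
eef_pos: [0.5256, 0.1313, 0.2558]
eef_rot: [0.522, -0.477, 0.522, 0.477]
ft_force: [0.6, -0.3, 1.0]
gripper_width: 0.742
wrist reel? 90 [570.7 133.5] [14.9 23.6] z 41.4
wrist stem? 233 [573.3 136.6] [17.6 17.1] z 62.7
wrist stem? 42 [556.7 238.9] [ 1.2 24.6] z 63.9
top tray obj 262 [ 483.7 -375.2] [47.9 48.9] z 18.2
top tray obj 240 [ 481.7 -433.6] [37.7 37.8] z 31.0
```

```bash
python3 -m handwheel '[[[0.024,0.003,-0.04],0,0.05],[[0.0475,0.0055,-0.08],0,0.05],[[0.0475,0.0055,-0.12],0,0.05],[[0.0475,0.0055,-0.16],0,0.05],[[0.0475,0.0055,-0.195],0,0.05],[[0.0475,0.0055,-0.210],0,0.05],[[0.0475,0.0055,-0.212],0,0.05],[[0.0475,0.0055,-0.212],0,0.01],[[0.0475,0.0055,-0.212],0,0.01],[[0.0475,0.0055,-0.212],0,0.01],[[0.0475,0.0055,-0.212],0,0.01],[[0.0475,0.0055,-0.212],0,0.01]]' 20
python3 -m handwheel '[[[0,0,0],0,0.01],[[0,0,0.02],0,0.01],[[0,-0.01,0.05],0,0.01],[[-0.01,-0.03,0.09],0,0.01],[[-0.02,-0.07,0.12],0,0.01],[[-0.03,-0.11,0.12],0,0.01],[[-0.04,-0.15,0.12],0,0.01],[[-0.05,-0.19,0.12],0,0.01],[[-0.06,-0.23,0.12],0,0.01],[[-0.07,-0.27,0.12],0,0.01],[[-0.08,-0.31,0.12],0,0.01],[[-0.088,-0.35,0.12],0,0.01]]'
python3 -m handwheel '[[[0,-0.045,0],0,0.01],[[0,-0.09,0],0,0.01],[[0,-0.106,0],0,0.01],[[0,-0.106,-0.04],0,0.01],[[0,-0.106,-0.08],0,0.01],[[0,-0.106,-0.12],0,0.01],[[0,-0.106,-0.143],0,0.01],[[0,-0.106,-0.143],0,0.01],[[0,-0.106,-0.143],0,0.04],[[0,-0.106,-0.143],0,0.05],[[0,-0.106,-0.10],0,0.05],[[0,-0.106,-0.04],0,0.05]]'
```

```text
clock: 14.9
eef_pos: [0.5736, 0.1374, 0.0443]
eef_rot: [0.522, -0.477, 0.521, 0.477]
ft_force: [-1.2, 0.8, 3.9]
gripper_width: 0.2
clock: 16.1
eef_pos: [0.4844, -0.2142, 0.1636]
eef_rot: [0.522, -0.477, 0.522, 0.477]
ft_force: [0.5, 0.1, 0.2]
gripper_width: 0.197
clock: 17.3
eef_pos: [0.4842, -0.3184, 0.1141]
eef_rot: [0.521, -0.476, 0.523, 0.478]
ft_force: [2.3, -1.6, 1.4]
gripper_width: 0.503
```

```bash
python3 -m handwheel '[[[0,0,0.045],0,0.05],[[0,0.02,0.09],0,0.05],[[-0.01,0.06,0.12],0,0.05],[[-0.02,0.10,0.14],0,0.05],[[-0.03,0.14,0.14],0,0.05],[[-0.037,0.18,0.14],0,0.05],[[-0.037,0.183,0.14],0,0.05],[[-0.037,0.183,0.14],0,0.05]]'; python3 items.py
python3 - <<'E'
from h import *; import pickle
d=snap("wrist"); pickle.dump(d,open("w2.pkl","wb"))
P=cloud(d); z=P[...,2]
b=(abs(P[...,0]-.447)<.1)&(abs(P[...,1]+.127)<.1)
for nm,m in(("knob",b&(z>.092)&(z<.099)),("ring",b&(z>.06)&(z<.07)),("box",(z>.041)&(z<.049))):
    N,L,st,ce=cv2.connectedComponentsWithStats(m.astype(np.uint8))
    for i in range(1,N):
        if st[i,4]>100:
            q=P[L==i]; c,s,a=cv2.minAreaRect((q[:,:2]*1000).astype(np.float32)); print(nm,ce[i].round(),st[i,4],np.round(c,1),np.round(s,1),round(a,1),np.round(np.median(q[:,2])*1e3,1))
u,v=proj(d,[.447,-.127,.08]).astype(int); print(u,v); save(d,"knob",(max(u-75,0),max(v-60,0),u+75,v+60),5)
E
```

```text
clock: 18.1
eef_pos: [0.4484, -0.1349, 0.2552]
eef_rot: [0.522, -0.478, 0.52, 0.477]
ft_force: [0.2, -0.0, 0.4]
gripper_width: 0.57
wrist tray obj 447 [ 483.7 -313.9] [18.2 30.4] z 16.9
top tray obj 261 [ 483.5 -375.3] [48.5 48.2] z 18.2
top tray obj 245 [ 481.4 -433.4] [37.8 37.4] z 30.9
top tray obj 107 [ 481.4 -318.4] [28.6 26.9] z 27.0
knob [285. 205.] 568 [ 447.7 -128.4] [25.1 24.8] 39.7 96.2
ring [285. 194.] 1952 [ 447.7 -128.5] [60.8 59.6] 86.0 66.6
box [279. 184.] 16993 [ 459.5 -128.5] [169.3 158.6] 1.1 45.7
box [198. 184.] 127 [ 538.3 -147.1] [11.5 33.9] 1.2 48.4
285 201
```

View pics/knob.png

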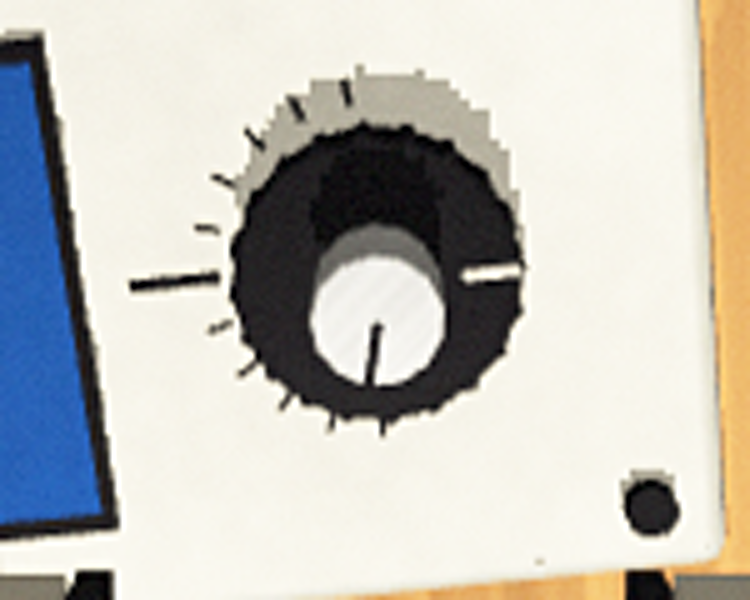

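```bash
cat > ang.py <<'E'
from h import *
def angles(d,c=(.4475,-.1280)):
    P=cloud(d); g=cv2.cvtColor(d["img"],cv2.COLOR_RGB2GRAY); z=P[...,2]
    kn=(z>.092)&(z<.099)&(np.hypot(P[...,0]-c[0],P[...,1]-c[1])<.03)
    v,u=np.where(kn); X=np.array([ray(d,a,b,.0955)[:2] for a,b in zip(u,v)]); kc=X.mean(0)
    kc=np.array(cv2.minEnclosingCircle((X*1000).astype(np.float32))[0])/1000
    s=(g[kn]<110)&(np.hypot(*(X-kc).T)<.0115); q=X[s]; w=(255-g[kn][s]).astype(float)
    m=np.average(q,axis=0,weights=w); ev=np.linalg.eigh(np.cov((q-m).T,aweights=w))[1][:,1]; ev*=np.sign(ev@(m-kc))
    pa=np.degrees(np.arctan2(ev[1],ev[0]))
    r=np.hypot(P[...,0]-c[0],P[...,1]-c[1]); an=np.arctan2(P[...,1]-c[1],P[...,0]-c[0])
    L=(abs(z-.045)<.004)&(r>.036)&(r<.052)&(abs(an)<.16)&(g<90)
    v,u=np.where(L); Y=np.array([ray(d,a,b,.045)[:2] for a,b in zip(u,v)]); l=cv2.fitLine((Y*1000).astype(np.float32),cv2.DIST_L2,0,.01,.01).ravel()
    la=np.degrees(np.arctan(l[1]/l[0]))
    print("knob c",kc,"pointer",round(pa,1),"deg pix",len(q),"line",round(la,1),"n",len(Y),"trim est",round(1.5-np.radians(pa-la),3))
    g2=(abs(z-.066)<.004)&(g>150)&(r<.031)&(r>.017); v,u=np.where(g2)
    if len(u): Y=np.array([ray(d,a,b,.066)[:2] for a,b in zip(u,v)]).mean(0)-kc; print("ring index",np.degrees(np.arctan2(Y[1],Y[0])).round(1),len(u))
if __name__=="__main__":
    angles(snap("wrist")); d=snap("top")
E
python3 ang.py
```

```text
knob c [ 0.44766052 -0.12810089] pointer 77.0 deg pix 21 line 0.5 n 24 trim est 0.165
ring index 143.4 62
```

```bash
python3 -m handwheel '[[[-0.001,0.0065,-0.04],0,0.05],[[-0.001,0.0065,-0.08],0,0.05],[[-0.001,0.0065,-0.12],0,0.05],[[-0.001,0.0065,-0.16],0,0.05],[[-0.001,0.0065,-0.178],0,0.05],[[-0.001,0.0065,-0.184],0,0.05],[[-0.001,0.0065,-0.184],0,0.05],[[-0.001,0.0065,-0.184],0,0.02],[[-0.001,0.0065,-0.184],0,0.02],[[-0.001,0.0065,-0.184],0,0.02],[[-0.001,0.0065,-0.184],0,0.02],[[-0.001,0.0065,-0.184],0,0.02]]' 15
python3 -m handwheel '[[[0,0,0],-0.12,0.02],[[0,0,0],-0.24,0.02],[[0,0,0],-0.36,0.02],[[0,0,0],-0.48,0.02],[[0,0,0],-0.60,0.02],[[0,0,0],-0.72,0.02],[[0,0,0],-0.84,0.02],[[0,0,0],-0.96,0.02],[[0,0,0],-1.08,0.02],[[0,0,0],-1.20,0.02],[[0,0,0],-1.30,0.02],[[0,0,0],-1.33,0.02]]'
python3 -m handwheel '[[[0,0,0],0,0.02],[[0,0,0],0,0.02],[[0,0,0],0,0.05],[[0,0,0],0,0.05],[[0,0,0],0,0.05],[[0,0,0.04],0,0.05],[[0,0,0.08],0,0.05],[[0,0,0.12],0.14,0.05],[[0,0,0.16],0.28,0.05],[[0,0,0.185],0.42,0.05],[[0,0,0.185],0.42,0.05],[[0,0,0.185],0.42,0.05]]'
python3 ang.py; python3 - <<'E'
from h import *
d=snap("wrist"); u,v=proj(d,[.447,-.127,.08]).astype(int); print(u,v); save(d,"knob2",(max(u-75,0),max(v-60,0),u+75,v+60),5)
E
```

```text
clock: 19.55
eef_pos: [0.4479, -0.1294, 0.0703]
eef_rot: [0.522, -0.477, 0.521, 0.477]
ft_force: [-0.3, 0.5, 5.6]
gripper_width: 0.29
clock: 20.75
eef_pos: [0.4467, -0.1283, 0.0702]
eef_rot: [0.705, -0.051, 0.705, 0.052]
ft_force: [-6.6, 11.8, 15.2]
gripper_width: 0.29
clock: 21.95
eef_pos: [0.4472, -0.1294, 0.2545]
eef_rot: [0.679, -0.198, 0.678, 0.199]
ft_force: [-0.2, -1.0, -0.5]
gripper_width: 0.569
knob c [ 0.44785248 -0.12848088] pointer 0.4 deg pix 21 line 1.0 n 30 trim est 1.511
ring index 81.0 65
285 195
```

View pics/knob2.png

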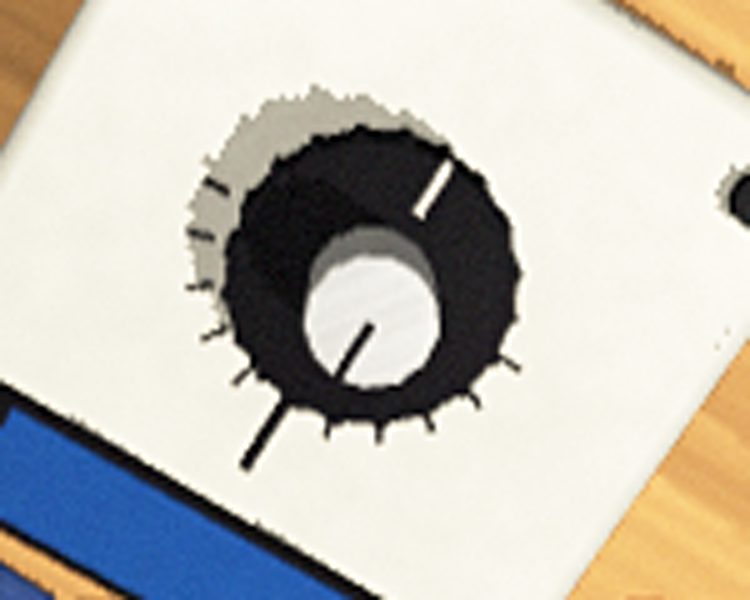

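Pointer now lies along the long line, and the ring's index line is unmoved, still opposite it. Next the module.

```bash
python3 -m handwheel '[[[0.02,0,0],0.14,0.05],[[0.04,0,0],0.28,0.05],[[0.06,0,0],0.42,0.06],[[0.08,0,0],0.56,0.07],[[0.10,0,0],0.70,0.0876],[[0.12,0,0],0.84,0.0876],[[0.14,0,0],0.98,0.0876],[[0.16,0,0],1.12,0.0876],[[0.18,0,0],1.26,0.0876],[[0.20,-0.005,0],1.40,0.0876],[[0.205,-0.005,0],1.54,0.0876],[[0.205,-0.005,0],1.68,0.0876]]'
python3 -m handwheel '[[[0,0,0],0.14,0.0876],[[0,0,0],0.28,0.0876],[[0,0,0],0.42,0.0876],[[0,0,0],0.44,0.0876],[[0,0,0],0.44,0.0876]]'
cat > mod.py <<'E'
from h import *; import sys
def module(d,zt,c=None,r=.12):
    P=cloud(d); x,y,z=P[...,0],P[...,1],P[...,2]
    m=abs(z-zt)<.0035
    if c is not None: m&=np.hypot(x-c[0],y-c[1])<r
    N,L,st,ce=cv2.connectedComponentsWithStats(m.astype(np.uint8)); i=1+np.argmax(st[1:,4]); q=P[L==i]
    c,s,a=cv2.minAreaRect((q[:,:2]*1000).astype(np.float32)); 
    la=a if s[0]>s[1] else a+90
    print("module c",np.round(c,1),"s",np.round(s,1),"long axis",round(la%180,2),"z",np.round(np.median(q[:,2])*1e3,1),"n",len(q)); return c,la
E
python3 - <<'E'
from mod import *
s=state(); q=s["eef_rot"]; r=R.from_quat([q[1],q[2],q[3],q[0]]).as_matrix(); print(s["eef_pos"],np.degrees(np.arctan2(r[1,1],r[0,1])),s["joint_positions"])
d=snap("wrist"); module(d,.0115,(.652,-.135)); save(d,"mod",k=1.2)
E
```

```text
clock: 23.3
eef_pos: [0.6526, -0.1345, 0.2518]
eef_rot: [0.303, -0.638, 0.304, 0.64]
ft_force: [-0.9, 0.3, -0.9]
gripper_width: 1.0
clock: 23.8
eef_pos: [0.652, -0.1344, 0.2534]
eef_rot: [0.159, -0.688, 0.159, 0.69]
ft_force: [0.9, -0.6, -0.4]
gripper_width: 1.0
[ 0.65199612 -0.13440732  0.25335467] -116.02139276481701 [ 8.89286034e-02  3.30281660e-01  3.14640484e-02 -5.27964435e-05
 -1.27376279e+00  1.02772356e+00]
module c [ 651.7 -135.1] s [ 64.1 139.2] long axis 154.29 z 12.2 n 6517
```

View pics/mod.png

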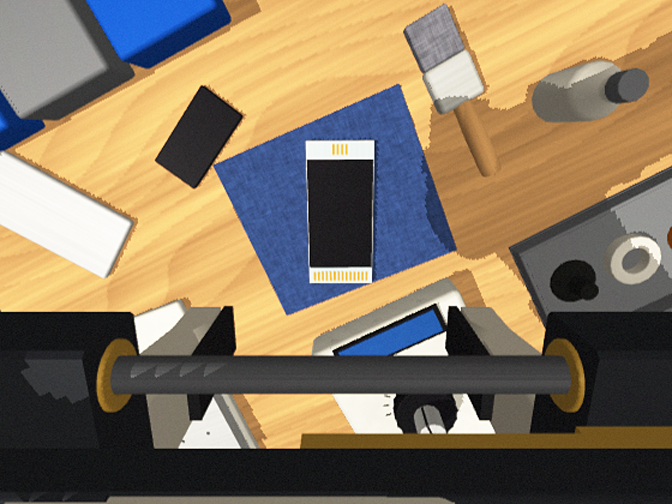

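The long 14-contact row is at the image-bottom end (342,276), which points along world 154°, as predicted. The short row is at (340,149). I grasp 15 mm from the middle, towards end B.

```bash
python3 -m handwheel '[[[0.007,-0.004,-0.045],0.005,0.0876],[[0.0132,-0.0072,-0.09],0.005,0.0876],[[0.0132,-0.0072,-0.135],0.005,0.0876],[[0.0132,-0.0072,-0.18],0.005,0.0876],[[0.0132,-0.0072,-0.22],0.005,0.0876],[[0.0132,-0.0072,-0.24],0.005,0.0876],[[0.0132,-0.0072,-0.248],0.005,0.0876],[[0.0132,-0.0072,-0.248],0.005,0.0876],[[0.0132,-0.0072,-0.248],0.005,0.055],[[0.0132,-0.0072,-0.248],0.005,0.055],[[0.0132,-0.0072,-0.248],0.005,0.055],[[0.0132,-0.0072,-0.248],0.005,0.055]]' 30
python3 -m handwheel '[[[0,0,0],0,0.055],[[0,0,0.01],0,0.055],[[0,0,0.03],0,0.055],[[0,0,0.06],0,0.055],[[0,0,0.07],0,0.055],[[0,0,0.07],0,0.055]]'
```

```text
clock: 25.05
eef_pos: [0.666, -0.1416, 0.0074]
eef_rot: [-0.157, 0.69, -0.156, -0.689]
ft_force: [-0.5, 0.3, 2.7]
gripper_width: 0.718
clock: 25.65
eef_pos: [0.6666, -0.1416, 0.0788]
eef_rot: [-0.157, 0.691, -0.156, -0.688]
ft_force: [-0.2, -0.0, -1.9]
gripper_width: 0.724
```

```bash
python3 -m handwheel '[[[-0.013,0.028,0],-0.12,0.055],[[-0.027,0.056,0],-0.24,0.055],[[-0.040,0.083,0],-0.36,0.055],[[-0.054,0.111,0],-0.48,0.055],[[-0.067,0.139,0],-0.60,0.055],[[-0.081,0.167,0],-0.72,0.055],[[-0.094,0.194,0],-0.84,0.055],[[-0.108,0.222,0],-0.96,0.055],[[-0.121,0.250,0],-1.08,0.055],[[-0.1345,0.2775,0],-1.21,0.055],[[-0.1345,0.2775,0],-1.21,0.055],[[-0.1345,0.2775,0],-1.21,0.055]]'
cat > st.py <<'E'
from mod import *
s=state(); q=s["eef_rot"]; r=R.from_quat([q[1],q[2],q[3],q[0]]).as_matrix(); p=np.array(s["eef_pos"])*1e3
O=np.array([535.7,185.9]); t=np.radians(-5.1); Rb=np.array([[np.cos(t),np.sin(t)],[-np.sin(t),np.cos(t)]])
print("tcp",p.round(1),"phi",round(np.degrees(np.arctan2(r[1,1],r[0,1]))%360,2),"bonder xy",(Rb@(p[:2]-O)).round(1),"F",np.round(s["ft_force"],1),"w",round(float(s["gripper_width"]),3),"t",s["clock"])
if len(sys.argv)>1:
    d=snap("wrist"); c,la=module(d,float(sys.argv[1]),p[:2]/1e3,.10); print("module in bonder",(Rb@(np.array(c)-O)).round(1),"yaw rel",round((la-84.9+90)%180-90,2))
    if len(sys.argv)>2: save(d,sys.argv[2],k=1.2)
E
python3 st.py .0815
```

```text
clock: 26.85
eef_pos: [0.5301, 0.1361, 0.0756]
eef_rot: [0.519, -0.479, 0.521, 0.479]
ft_force: [0.5, -0.6, -0.6]
gripper_width: 0.72
tcp [530.1 136.1  75.6] phi 175.3 bonder xy [ -1.2 -50.1] F [ 0.5 -0.6 -0.6] w 0.72 t 26.85
module c [528.  114.1] s [65.4 94.7] long axis 175.11 z 80.4 n 18247
module in bonder [ -1.3 -72.2] yaw rel -89.79
```

```bash
python3 -m handwheel '[[[0.001,0,-0.02],-0.006,0.055],[[0.001,0,-0.035],-0.006,0.055],[[0.001,0,-0.0395],-0.006,0.055],[[0.001,0,-0.0395],-0.006,0.055],[[0.002,0.010,-0.0395],-0.006,0.055],[[0.003,0.020,-0.0395],-0.006,0.055],[[0.0035,0.028,-0.0395],-0.006,0.055],[[0.004,0.033,-0.0395],-0.006,0.055],[[0.004,0.033,-0.0395],-0.006,0.055],[[0.004,0.033,-0.0395],-0.006,0.055]]'; python3 st.py .0395 load1
```

```text
clock: 27.9
eef_pos: [0.5349, 0.1693, 0.037]
eef_rot: [0.522, -0.477, 0.522, 0.477]
ft_force: [-0.0, -1.5, -0.5]
gripper_width: 0.722
tcp [534.9 169.3  37. ] phi 174.81 bonder xy [  0.7 -16.7] F [-0.  -1.5 -0.5] w 0.722 t 27.9
module c [533.2 147.1] s [65.4 74.2] long axis 174.62 z 41.8 n 17605
module in bonder [  1.  -38.8] yaw rel 89.72
```

View pics/load1.png

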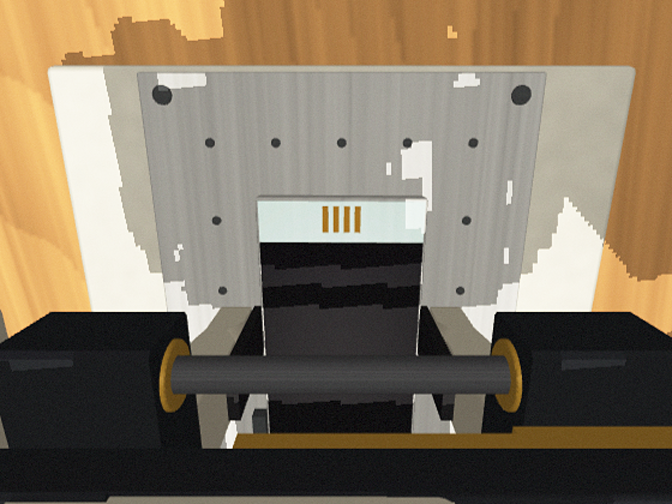

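```bash
python3 -m handwheel '[[[-0.0005,0.002,0],0,0.055],[[-0.0005,0.003,-0.001],0,0.055],[[-0.0005,0.003,-0.0025],0,0.055],[[-0.0005,0.003,-0.0025],0,0.055],[[-0.0005,0.003,-0.0025],0,0.055]]'
python3 -m handwheel '[[[0,0.001,0],0,0.055],[[0,0.002,0],0,0.055],[[0,0.003,0],0,0.055],[[0,0.003,0],0,0.055]]'
python3 -m handwheel '[[[0,0.001,0],0,0.055],[[0,0.002,0],0,0.055],[[0,0.002,0],0,0.055]]'; python3 st.py .0395
```

```text
clock: 28.45
eef_pos: [0.5341, 0.1701, 0.0345]
eef_rot: [0.522, -0.477, 0.523, 0.476]
ft_force: [2.5, -7.2, 0.5]
gripper_width: 0.72
clock: 28.85
eef_pos: [0.5338, 0.1704, 0.0345]
eef_rot: [0.52, -0.477, 0.525, 0.476]
ft_force: [6.6, -20.9, 3.3]
gripper_width: 0.722
clock: 29.15
eef_pos: [0.5336, 0.1705, 0.0345]
eef_rot: [0.52, -0.478, 0.526, 0.475]
ft_force: [9.7, -28.8, 4.9]
gripper_width: 0.722
tcp [533.6 170.5  34.5] phi 174.71 bonder xy [ -0.7 -15.5] F [  9.7 -28.8   4.9] w 0.722 t 29.15
module c [531.3 148.3] s [65.9 94.9] long axis 174.38 z 39.2 n 18363
module in bonder [ -1.1 -37.8] yaw rel 89.48
```

```bash
python3 -m handwheel '[[[0,-0.0015,0],0,0.055],[[0,-0.003,0],0,0.055],[[0,-0.003,0],0,0.055],[[0,-0.003,0],0,0.07],[[0,-0.003,0],0,0.085],[[0,-0.003,0],0,0.085],[[0,-0.003,0],0,0.085],[[0,-0.01,0.03],0,0.085],[[0,-0.04,0.07],0,0.085],[[0,-0.06,0.11],0,0.085],[[0,-0.06,0.15],0,0.085],[[0,-0.06,0.17],0,0.085]]'
python3 -m handwheel '[[[0,0,0],0,0.085],[[0,0,0],0,0.085]]'; python3 st.py .0385 load2
```

```text
clock: 30.4
eef_pos: [0.5358, 0.117, 0.2087]
eef_rot: [0.524, -0.477, 0.52, 0.476]
ft_force: [1.2, -0.1, -0.0]
gripper_width: 0.967
clock: 30.6
eef_pos: [0.5343, 0.1173, 0.2047]
eef_rot: [0.523, -0.477, 0.522, 0.477]
ft_force: [-0.5, -0.1, -0.1]
gripper_width: 0.968
tcp [534.3 117.3 204.7] phi 174.79 bonder xy [  4.7 -68.5] F [-0.5 -0.1 -0.1] w 0.968 t 30.6
module c [533.  166.3] s [102.5  64. ] long axis 84.46 z 39.1 n 6133
module in bonder [ -1.  -19.8] yaw rel -0.44
```

View pics/load2.png

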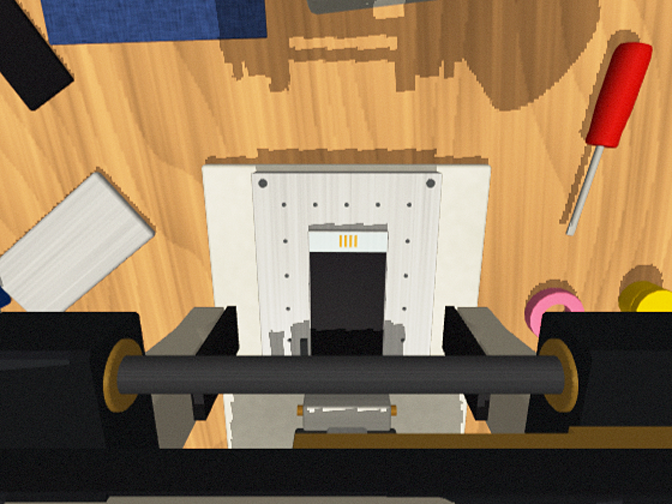

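```bash
python3 -m handwheel '[[[-0.004,-0.01,-0.04],0,0.04],[[-0.0076,-0.021,-0.08],0,0],[[-0.0076,-0.021,-0.12],0,0],[[-0.0076,-0.021,-0.15],0,0],[[-0.0076,-0.021,-0.167],0,0],[[-0.0076,-0.021,-0.170],0,0],[[-0.0076,-0.021,-0.170],0,0],[[-0.0073,-0.018,-0.170],0,0],[[-0.0071,-0.015,-0.170],0,0],[[-0.0070,-0.014,-0.170],0,0],[[-0.0069,-0.013,-0.170],0,0],[[-0.0069,-0.013,-0.170],0,0]]' 20
python3 -m handwheel '[[[0,0.001,0],0,0],[[0,0.002,0],0,0],[[0,0.002,0],0,0]]';python3 st.py
```

```text
clock: 31.85
eef_pos: [0.5277, 0.1042, 0.0349]
eef_rot: [0.522, -0.477, 0.522, 0.477]
ft_force: [0.3, -0.1, -0.4]
gripper_width: 0.01
clock: 32.15
eef_pos: [0.5275, 0.1055, 0.0345]
eef_rot: [0.522, -0.477, 0.522, 0.477]
ft_force: [0.0, -1.9, 1.6]
gripper_width: 0.004
tcp [527.5 105.5  34.5] phi 174.79 bonder xy [ -1.  -80.8] F [ 0.  -1.9  1.6] w 0.004 t 32.15
```

```bash
python3 -m handwheel '[[[0,0.001,0],0,0],[[0,0.001,0],0,0]]';python3 -m handwheel '[[[0,0.001,0],0,0],[[0,0.001,0],0,0]]';python3 -m handwheel '[[[0,0.001,0],0,0],[[0,0.001,0],0,0]]';python3 st.py
```

```text
clock: 32.35
eef_pos: [0.5274, 0.1058, 0.0345]
eef_rot: [0.522, -0.477, 0.523, 0.477]
ft_force: [0.4, -6.5, 1.7]
gripper_width: 0.007
clock: 32.55
eef_pos: [0.5272, 0.106, 0.0345]
eef_rot: [0.521, -0.477, 0.523, 0.476]
ft_force: [2.4, -10.9, 2.9]
gripper_width: 0.005
clock: 32.75
eef_pos: [0.5269, 0.1062, 0.0345]
eef_rot: [0.521, -0.477, 0.524, 0.476]
ft_force: [3.5, -14.5, 3.6]
gripper_width: 0.003
tcp [526.9 106.2  34.5] phi 174.78 bonder xy [ -1.6 -80.2] F [  3.5 -14.5   3.6] w 0.003 t 32.75
```

```bash
python3 -m handwheel '[[[0,-0.01,0],0,0.02],[[0,-0.02,0.03],0,0.05],[[0,-0.03,0.07],0,0.0876],[[-0.01,-0.05,0.11],0,0.0876],[[-0.02,-0.08,0.13],0,0.0876],[[-0.035,-0.12,0.13],0,0.0876],[[-0.05,-0.16,0.13],0,0.0876],[[-0.065,-0.20,0.13],0,0.0876],[[-0.079,-0.2345,0.13],0,0.0876],[[-0.079,-0.2345,0.13],0,0.0876],[[-0.079,-0.2345,0.13],0,0.0876]]'
python3 st.py .0385; python3 ang.py
```

```text
clock: 33.85
eef_pos: [0.4484, -0.1262, 0.1646]
eef_rot: [0.523, -0.476, 0.522, 0.476]
ft_force: [0.7, -0.7, -0.4]
gripper_width: 0.945
tcp [ 448.4 -126.2  164.6] phi 174.66 bonder xy [ -59.2 -318.6] F [ 0.7 -0.7 -0.4] w 0.945 t 33.85
module c [ 413.2 -207.9] s [32.4  1.5] long axis 0.93 z 40.9 n 59
module in bonder [ -87.  -403.1] yaw rel -83.97
knob c [ 0.44758774 -0.12891162] pointer -0.1 deg pix 35 line 0.8 n 49 trim est 1.516
ring index 128.0 71
```

```bash
python3 -m handwheel '[[[-0.0007,-0.0023,-0.04],0,0.0876],[[-0.0007,-0.0023,-0.08],0,0.0876],[[-0.0007,-0.0023,-0.105],0,0.0876],[[-0.0007,-0.0023,-0.1165],0,0.0876],[[-0.0007,-0.0023,-0.1165],0,0.0876],[[-0.0007,-0.0023,-0.1165],0,0.0876]]'
python3 st.py
python3 -m handwheel '[[[0,0,0],0,0.05],[[0,0,0],0,0.05],[[0,0,0],0,0.05],[[0,0,0],0,0.05],[[0,0,0],0,0.05]]' 40
python3 st.py
```

```text
clock: 34.6
eef_pos: [0.4483, -0.127, 0.0476]
eef_rot: [0.522, -0.477, 0.522, 0.477]
ft_force: [0.1, 0.3, -0.3]
gripper_width: 1.0
tcp [ 448.3 -127.    47.6] phi 174.88 bonder xy [ -59.3 -319.5] F [ 0.1  0.3 -0.3] w 1.0 t 34.6
clock: 35.1
eef_pos: [0.448, -0.1279, 0.0482]
eef_rot: [0.522, -0.477, 0.522, 0.477]
ft_force: [-0.4, -0.2, 1.0]
gripper_width: 0.68
tcp [ 448.  -127.9   48.2] phi 174.79 bonder xy [ -59.4 -320.3] F [-0.4 -0.2  1. ] w 0.68 t 35.1
```

```bash
python3 -m handwheel '[[[0,0,0],-0.12,0.05],[[0,0,0],-0.24,0.05],[[0,0,0],-0.36,0.05],[[0,0,0],-0.48,0.05],[[0,0,0],-0.60,0.05],[[0,0,0],-0.72,0.05],[[0,0,0],-0.84,0.05],[[0,0,0],-0.96,0.05],[[0,0,0],-1.08,0.05],[[0,0,0],-1.20,0.05],[[0,0,0],-1.30,0.05],[[0,0,0],-1.40,0.05]]'
python3 -m handwheel '[[[0,0,0],-0.02,0.05],[[0,0,0],-0.04,0.05],[[0,0,0],-0.04,0.05]]'
python3 st.py; python3 - <<'E'
from h import *
print(np.round(state()["moment"],2)); d=snap("scene"); P=cloud(d); z=P[...,2]
O=np.array([.5357,.1859]); t=np.radians(-5.1); r=P[...,:2]-O; bx=r[...,0]*np.cos(t)+r[...,1]*np.sin(t); by=-r[...,0]*np.sin(t)+r[...,1]*np.cos(t)
m=(abs(bx)<30)&(abs(bx)<.03)&(by>.05)&(by<.066)&(z>.05); print("holder top z",np.nanpercentile(z[m],[5,50,95]).round(4),m.sum())
E
```

```text
clock: 36.3
eef_pos: [0.4481, -0.1279, 0.0482]
eef_rot: [0.707, -0.027, 0.706, 0.027]
ft_force: [-0.3, 1.1, -0.1]
gripper_width: 0.672
clock: 36.6
eef_pos: [0.4481, -0.1279, 0.0482]
eef_rot: [0.707, -0.015, 0.707, 0.015]
ft_force: [-0.2, 0.5, 1.5]
gripper_width: 0.674
tcp [ 448.1 -127.9   48.2] phi 92.47 bonder xy [ -59.3 -320.4] F [-0.2  0.5  1.5] w 0.674 t 36.6
[0.23 0.06 1.8 ]
holder top z [0.0676 0.0702 0.0729] 10
```

```bash
for i in 1 2 3; do python3 -m handwheel '[[[0,0,0],0,0.05],[[0,0,0],0,0.05],[[0,0,0],0,0.05],[[0,0,0],0,0.05],[[0,0,0],0,0.05],[[0,0,0],0,0.05],[[0,0,0],0,0.05],[[0,0,0],0,0.05],[[0,0,0],0,0.05],[[0,0,0],0,0.05],[[0,0,0],0,0.05],[[0,0,0],0,0.05]]' | head -1; done
python3 -c "
from h import *;print(state()['moment'][2])"
python3 -m handwheel '[[[0,0,0],0.12,0.05],[[0,0,0],0.24,0.05],[[0,0,0],0.36,0.05],[[0,0,0],0.48,0.05],[[0,0,0],0.60,0.05],[[0,0,0],0.72,0.05],[[0,0,0],0.84,0.05],[[0,0,0],0.96,0.05],[[0,0,0],1.08,0.05],[[0,0,0],1.20,0.05],[[0,0,0],1.30,0.05],[[0,0,0],1.40,0.05]]'
python3 -m handwheel '[[[0,0,0],0.03,0.05],[[0,0,0],0.06,0.05],[[0,0,0],0.06,0.05],[[0,0,0],0.06,0.05]]'
python3 st.py; python3 -c "
from h import *;print(state()['moment'])"
```

```text
clock: 37.85
clock: 39.05
clock: 40.25
2.1623626862907193
clock: 41.45
eef_pos: [0.448, -0.1278, 0.0481]
eef_rot: [0.532, -0.466, 0.531, 0.466]
ft_force: [0.8, 0.9, 6.8]
gripper_width: 0.676
clock: 41.85
eef_pos: [0.448, -0.1278, 0.0481]
eef_rot: [0.519, -0.48, 0.518, 0.481]
ft_force: [-0.5, 0.6, 6.7]
gripper_width: 0.675
tcp [ 448.  -127.8   48.1] phi 175.6 bonder xy [ -59.4 -320.3] F [-0.5  0.6  6.7] w 0.675 t 41.85
[ 0.23589421 -0.00655857 -0.56523811]
```

```bash
python3 -m handwheel '[[[0,0,0],0.03,0.05],[[0,0,0],0.03,0.05],[[0,0,0],0.02,0.07],[[0,0,0],0.02,0.0876],[[0,0,0],0.02,0.0876],[[0,0,0],0.02,0.0876],[[0,0,0.04],0.01,0.0876],[[0,0,0.08],0,0.0876],[[0,0,0.12],0,0.0876],[[0,0,0.16],0,0.0876],[[0,0,0.2],0,0.0876],[[0,0,0.2],0,0.0876]]'
sed -i 's/g>150)&(r<.031)&(r>.017)/g>120)\&(r<.0275)\&(r>.019)/' ang.py; python3 ang.py; python3 - <<'E'
from h import *
d=snap("wrist"); u,v=proj(d,[.447,-.127,.08]).astype(int); save(d,"knob3",(max(u-70,0),max(v-55,0),u+70,v+55),4)
d=snap("scene"); P=cloud(d); z=P[...,2]
O=np.array([.5357,.1859]); t=np.radians(-5.1); r=P[...,:2]-O; bx=r[...,0]*np.cos(t)+r[...,1]*np.sin(t); by=-r[...,0]*np.sin(t)+r[...,1]*np.cos(t)
m=(abs(bx)<.03)&(by>.05)&(by<.066)&(z>.05); print("holder top z",np.nanpercentile(z[m],[5,50,95]).round(4),m.sum())
E
```

```text
clock: 43.05
eef_pos: [0.4506, -0.1281, 0.2535]
eef_rot: [0.52, -0.484, 0.515, 0.48]
ft_force: [-0.4, -0.3, 0.2]
gripper_width: 0.999
knob c [ 0.44767038 -0.12855415] pointer 1.2 deg pix 16 line 1.3 n 28 trim est 1.502
ring index -179.9 23
holder top z [0.0653 0.0971 0.1002] 37
```

View pics/knob3.png

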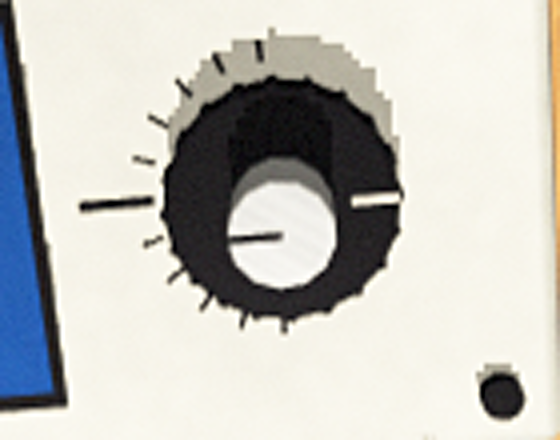

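```bash
python3 -m handwheel '[[[0.015,0.045,0],0,0.0876],[[0.03,0.09,0],0,0.0876],[[0.045,0.135,0],0,0.0876],[[0.06,0.18,0],0,0.0876],[[0.075,0.22,0],0,0.0876],[[0.085,0.25,0],0,0.0876],[[0.085,0.25,0],0,0.0876],[[0.085,0.25,0],0,0.0876]]'; python3 st.py .0385
```

```text
clock: 44.05
eef_pos: [0.5322, 0.1225, 0.2459]
eef_rot: [0.516, -0.482, 0.518, 0.483]
ft_force: [0.2, -0.1, -0.4]
gripper_width: 0.999
tcp [532.2 122.5 245.9] phi 176.0 bonder xy [  2.1 -63.5] F [ 0.2 -0.1 -0.4] w 0.999 t 44.05
module c [532.9 168.8] s [107.4  64.2] long axis 84.49 z 39.1 n 5280
module in bonder [ -1.3 -17.3] yaw rel -0.41
```

```bash
python3 -m handwheel '[[[0.001,0.03,-0.03],-0.02,0.0876],[[0.0023,0.055,-0.07],-0.024,0.0876],[[0.0023,0.0635,-0.11],-0.024,0.0876],[[0.0023,0.0635,-0.15],-0.024,0.0876],[[0.0023,0.0635,-0.19],-0.024,0.0876],[[0.0023,0.0635,-0.205],-0.024,0.0876],[[0.0023,0.0635,-0.2115],-0.024,0.0876],[[0.0023,0.0635,-0.2115],-0.024,0.0876],[[0.0023,0.0635,-0.2115],-0.024,0.055],[[0.0023,0.0635,-0.2115],-0.024,0.055],[[0.0023,0.0635,-0.2115],-0.024,0.055],[[0.0023,0.0635,-0.2115],-0.024,0.055]]' 30
python3 -m handwheel '[[[0,0,0],0,0.055],[[0,0,0.002],0,0.055],[[-0.001,-0.015,0.002],0,0.055],[[-0.004,-0.045,0.002],0,0.055],[[-0.007,-0.08,0.004],0,0.055],[[-0.011,-0.12,0.02],0,0.055],[[-0.012,-0.14,0.045],0,0.055],[[-0.012,-0.14,0.045],0,0.055]]'; python3 st.py
```

```text
clock: 45.3
eef_pos: [0.5353, 0.1858, 0.0374]
eef_rot: [0.524, -0.476, 0.523, 0.476]
ft_force: [-19.4, 1.3, 25.4]
gripper_width: 0.699
clock: 46.1
eef_pos: [0.5243, 0.0434, 0.0844]
eef_rot: [0.525, -0.476, 0.522, 0.474]
ft_force: [0.3, -0.3, -1.0]
gripper_width: 0.628
tcp [524.3  43.4  84.4] phi 174.44 bonder xy [   1.3 -142.9] F [ 0.3 -0.3 -1. ] w 0.628 t 46.1
```

```bash
python3 -m handwheel '[[[0,0,0.06],0,0.0876],[[0,0.04,0.11],0,0.0876],[[0.006,0.08,0.15],0,0.0876],[[0.006,0.08,0.16],0,0.0876],[[0.006,0.08,0.16],0,0.0876]]'; python3 st.py .0385 miss
```

```text
clock: 46.6
eef_pos: [0.5316, 0.1283, 0.2462]
eef_rot: [0.525, -0.477, 0.52, 0.475]
ft_force: [-0.2, -0.1, -0.5]
gripper_width: 0.978
tcp [531.6 128.3 246.2] phi 174.7 bonder xy [  1.1 -57.7] F [-0.2 -0.1 -0.5] w 0.978 t 46.6
module c [540.2 168.7] s [117.6  70.2] long axis 86.16 z 39.1 n 5807
module in bonder [  6.  -16.8] yaw rel 1.26
```

View pics/miss.png

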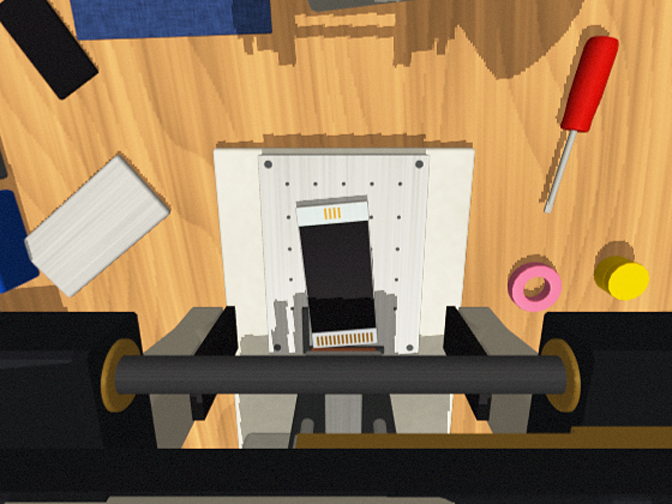

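```bash
sed -i 's/abs(z-zt)<.0035/abs(z-zt)<TOL/; s/^def module/TOL=.0018\ndef module/; s/m.astype(np.uint8)); i=1/cv2.morphologyEx(m.astype(np.uint8),cv2.MORPH_OPEN,np.ones((5,5)))); i=1/' mod.py; python3 -m handwheel '[[[0,0,0],0,0.0876],[[0,0,0],0,0.0876]]'; python3 st.py .039; python3 - <<'E'
from mod import *
d=snap("wrist")
# B-end corners and screen edges: white/black pixels at module height
P=cloud(d); m=(abs(P[...,2]-.039)<.0018)&(np.hypot(P[...,0]-.535,P[...,1]-.165)<.1)
m=cv2.morphologyEx(m.astype(np.uint8),cv2.MORPH_OPEN,np.ones((5,5)))
N,L,st,ce=cv2.connectedComponentsWithStats(m); i=1+np.argmax(st[1:,4]); v,u=np.where(L==i)
print(np.round([ray(d,a,b,.038)[:2]*1000 for a,b in cv2.boxPoints(cv2.minAreaRect(np.c_[u,v].astype(np.float32)))],1))
q=P[L==i]; print(np.round(cv2.boxPoints(cv2.minAreaRect((q[:,:2]*1e3).astype(np.float32))),1))
E
```

```text
clock: 46.85
eef_pos: [0.5284, 0.1248, 0.2401]
eef_rot: [0.523, -0.475, 0.524, 0.476]
ft_force: [-0.8, -0.3, 0.0]
gripper_width: 0.997
tcp [528.4 124.8 240.1] phi 174.53 bonder xy [ -1.9 -61.5] F [-0.8 -0.3  0. ] w 0.997 t 46.85
module c [539.8 167.9] s [ 63.8 113.2] long axis 90.05 z 39.1 n 5332
module in bonder [  5.6 -17.6] yaw rel 5.15
[[570.6 111. ]
 [507.8 111.7]
 [507.6 251.5]
 [577.3 251.2]]
[[507.7 251.6]
 [507.8 111.5]
 [571.7 111.5]
 [571.6 251.6]]
```

```bash
python3 -m handwheel '[[[0.005,0.03,-0.03],0.05,0.0876],[[0.0113,0.0567,-0.07],0.096,0.0876],[[0.0113,0.0567,-0.11],0.096,0.0876],[[0.0113,0.0567,-0.15],0.096,0.0876],[[0.0113,0.0567,-0.19],0.096,0.0876],[[0.0113,0.0567,-0.20],0.096,0.0876],[[0.0113,0.0567,-0.206],0.096,0.0876],[[0.0113,0.0567,-0.206],0.096,0.0876],[[0.0113,0.0567,-0.206],0.096,0.0876]]' 30; python3 st.py
```

```text
clock: 47.85
eef_pos: [0.5416, 0.1829, 0.0372]
eef_rot: [0.501, -0.501, 0.499, 0.5]
ft_force: [0.4, -0.1, 0.1]
gripper_width: 1.004
tcp [541.6 182.9  37.2] phi 180.07 bonder xy [ 6.1 -2.5] F [ 0.4 -0.1  0.1] w 1.004 t 47.85
```

```bash
python3 -m handwheel '[[[0,0,0],0,0.0876],[[0,0,0],0,0.0876]]'; python3 -m handwheel '[[[-0.001,-0.001,-0.002],0,0.0876],[[-0.001,-0.001,-0.002],0,0.0876],[[-0.001,-0.001,-0.002],0,0.0876]]'; python3 st.py
```

```text
clock: 48.05
eef_pos: [0.5411, 0.1827, 0.0369]
eef_rot: [0.501, -0.5, 0.499, 0.5]
ft_force: [0.1, 0.1, -0.3]
gripper_width: 1.001
clock: 48.35
eef_pos: [0.5394, 0.1813, 0.0335]
eef_rot: [0.5, -0.5, 0.5, 0.5]
ft_force: [-0.9, -0.2, 0.3]
gripper_width: 0.999
tcp [539.4 181.3  33.5] phi 180.06 bonder xy [ 4.1 -4.3] F [-0.9 -0.2  0.3] w 0.999 t 48.35
```

```bash
python3 -m handwheel '[[[0,0,0],0,0.055],[[0,0,0],0,0.055],[[0,0,0],0,0.055],[[0,0,0],0,0.055],[[0,0,0],0,0.055]]' 40; python3 -m handwheel '[[[0,0,0.003],0,0.055],[[0,0,0.008],0,0.055],[[0,0,0.010],0,0.055],[[0,-0.015,0.010],0,0.055],[[-0.002,-0.045,0.010],0,0.055],[[-0.005,-0.085,0.015],0,0.055],[[-0.008,-0.125,0.03],0,0.055],[[-0.01,-0.14,0.045],0,0.055],[[-0.01,-0.14,0.045],0,0.055],[[-0.01,-0.14,0.045],0,0.055]]'; python3 st.py
```

```text
clock: 48.85
eef_pos: [0.5395, 0.1813, 0.0335]
eef_rot: [-0.5, 0.5, -0.5, -0.5]
ft_force: [1.6, 0.4, -0.9]
gripper_width: 0.719
clock: 49.85
eef_pos: [0.5296, 0.0408, 0.0787]
eef_rot: [0.5, -0.5, 0.5, 0.5]
ft_force: [0.7, -0.4, -1.3]
gripper_width: 0.719
tcp [529.6  40.8  78.7] phi 179.98 bonder xy [   6.8 -145. ] F [ 0.7 -0.4 -1.3] w 0.719 t 49.85
```

```bash
python3 -m handwheel '[[[0,0,0],0.13,0.055],[[0,0,0],0.26,0.055],[[0,0,0],0.39,0.055],[[0,0,0],0.52,0.055],[[0,0,0],0.65,0.055],[[0,0,0],0.78,0.055],[[0,0,0],0.91,0.055],[[0,0,0],1.04,0.055],[[0,0,0],1.17,0.055],[[0,0,0],1.30,0.055],[[0,0,0],1.43,0.055],[[0,0,0],1.56,0.055]]'
python3 -m handwheel '[[[0,0,0],0.13,0.055],[[0,0,0],0.26,0.055],[[0,0,0],0.39,0.055],[[0,0,0],0.52,0.055],[[0,0,0],0.65,0.055],[[0,0,0],0.78,0.055],[[0,0,0],0.91,0.055],[[0,0,0],1.04,0.055],[[0,0,0],1.17,0.055],[[0,0,0],1.30,0.055],[[0,0,0],1.43,0.055],[[0,0,0],1.487,0.055]]'
python3 -m handwheel '[[[0,0,0],0,0.055],[[0,0,0],0,0.055],[[0,0,0],0,0.055]]'; python3 st.py; python3 - <<'E'
from h import *
save(snap("top"),"turn",(90,130,370,330),2.6)
E
```

```text
clock: 51.05
eef_pos: [0.5291, 0.0421, 0.0775]
eef_rot: [0.001, -0.707, 0.001, 0.708]
ft_force: [-0.1, -0.4, -0.8]
gripper_width: 0.717
clock: 52.25
eef_pos: [0.5291, 0.0421, 0.0775]
eef_rot: [-0.477, -0.521, -0.478, 0.522]
ft_force: [0.5, 0.3, -1.3]
gripper_width: 0.719
clock: 52.55
eef_pos: [0.5293, 0.0416, 0.0781]
eef_rot: [-0.476, -0.523, -0.476, 0.523]
ft_force: [-0.0, 0.2, -0.9]
gripper_width: 0.717
tcp [529.3  41.6  78.1] phi 354.58 bonder xy [   6.5 -144.3] F [-0.   0.2 -0.9] w 0.717 t 52.55
```

View pics/turn.png

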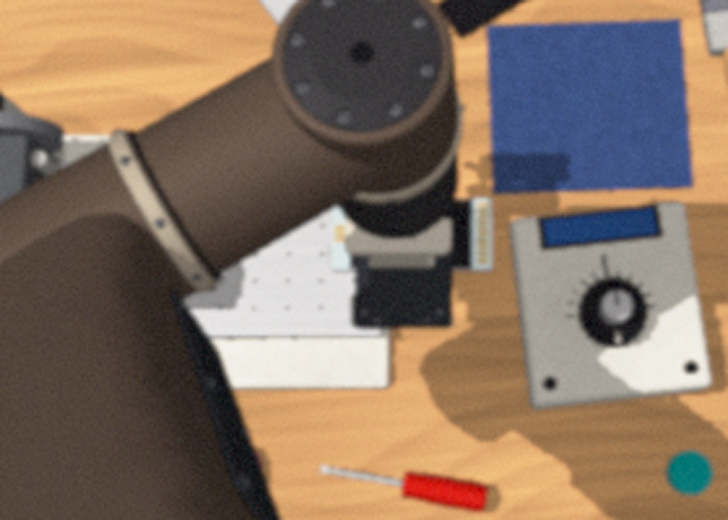

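B (4 contacts) faces the bonder and A points away. The wrist camera would now be on the column side, so I set the module on the platen's front, turn the wrist back and regrip.

```bash
python3 -m handwheel '[[[0.001,0.04,0],0,0.055],[[0.002,0.08,0],0,0.055],[[0.0027,0.1025,0],0,0.055],[[0.0027,0.1025,-0.02],0,0.055],[[0.0027,0.1025,-0.035],0,0.055],[[0.0027,0.1025,-0.040],0,0.055],[[0.0027,0.1025,-0.040],0,0.055],[[0.0027,0.1025,-0.040],0,0.055]]'; python3 st.py
```

```text
clock: 53.4
eef_pos: [0.5326, 0.1438, 0.039]
eef_rot: [0.476, 0.523, 0.476, -0.523]
ft_force: [-0.1, -0.7, -1.5]
gripper_width: 0.717
tcp [532.6 143.8  39. ] phi 354.62 bonder xy [  0.6 -42.2] F [-0.1 -0.7 -1.5] w 0.717 t 53.4
```

```bash
python3 -m handwheel '[[[0,0,-0.002],0,0.055],[[0,0,-0.0045],0,0.055],[[0,0,-0.0045],0,0.055],[[0,0,-0.0045],0,0.07],[[0,0,-0.0045],0,0.0876],[[0,0,-0.0045],0,0.0876],[[0,0,-0.0045],0,0.0876],[[0,0,0.03],0,0.0876],[[0,0,0.07],0,0.0876],[[0,0,0.11],-0.13,0.0876],[[0,0,0.15],-0.26,0.0876],[[0,0,0.19],-0.39,0.0876]]'
python3 -m handwheel '[[[0,0,0],-0.13,0.0876],[[0,0,0],-0.26,0.0876],[[0,0,0],-0.39,0.0876],[[0,0,0],-0.52,0.0876],[[0,0,0],-0.65,0.0876],[[0,0,0],-0.78,0.0876],[[0,0,0],-0.91,0.0876],[[0,0,0],-1.04,0.0876],[[0,0,0],-1.17,0.0876],[[0,0,0],-1.30,0.0876],[[0,0,0],-1.43,0.0876],[[0,0,0],-1.56,0.0876]]' | head -1
python3 -m handwheel '[[[0,0,0],-0.13,0.0876],[[0,0,0],-0.26,0.0876],[[0,0,0],-0.39,0.0876],[[0,0,0],-0.52,0.0876],[[0,0,0],-0.65,0.0876],[[0,0,0],-0.78,0.0876],[[0,0,0],-0.91,0.0876],[[0,0,0],-1.04,0.0876],[[0,0,0],-1.17,0.0876],[[0,0,0],-1.19,0.0876],[[0,0,0],-1.19,0.0876],[[0,0,0],-1.19,0.0876]]'
python3 st.py .039
```

```text
clock: 54.6
eef_pos: [0.5319, 0.1437, 0.2304]
eef_rot: [0.364, 0.606, 0.364, -0.606]
ft_force: [1.1, 1.0, 0.2]
gripper_width: 1.003
clock: 55.8
clock: 57.0
eef_pos: [0.5321, 0.1438, 0.2285]
eef_rot: [0.522, -0.477, 0.522, 0.477]
ft_force: [-0.8, 0.4, -0.7]
gripper_width: 0.996
tcp [532.1 143.8 228.5] phi 174.89 bonder xy [  0.2 -42.2] F [-0.8  0.4 -0.7] w 0.996 t 57.0
module c [531.5 143.1] s [139.6  63.9] long axis 84.8 z 39.1 n 7985
module in bonder [ -0.4 -43. ] yaw rel -0.1
```

```bash
python3 -m handwheel '[[[-0.0019,-0.0156,-0.04],0,0.0876],[[-0.0019,-0.0156,-0.08],0,0.0876],[[-0.0019,-0.0156,-0.12],0,0.0876],[[-0.0019,-0.0156,-0.16],0,0.0876],[[-0.0019,-0.0156,-0.185],0,0.0876],[[-0.0019,-0.0156,-0.194],0,0.0876],[[-0.0019,-0.0156,-0.194],0,0.0876],[[-0.0019,-0.0156,-0.194],0,0.0876],[[-0.0019,-0.0156,-0.194],0,0.0876]]'; python3 st.py
```

```text
clock: 57.95
eef_pos: [0.5313, 0.1288, 0.0361]
eef_rot: [0.523, -0.477, 0.521, 0.476]
ft_force: [0.1, -0.5, 0.5]
gripper_width: 0.998
tcp [531.3 128.8  36.1] phi 174.76 bonder xy [  0.7 -57.2] F [ 0.1 -0.5  0.5] w 0.998 t 57.95
```

```bash
python3 -m handwheel '[[[-0.001,0,-0.0022],0,0.0876],[[-0.001,0,-0.0022],0,0.0876],[[-0.001,0,-0.0022],0,0.055],[[-0.001,0,-0.0022],0,0.055],[[-0.001,0,-0.0022],0,0.055],[[-0.001,0,-0.0022],0,0.055],[[-0.001,0,-0.0022],0,0.055],[[-0.001,0,0.0003],0,0.055],[[-0.001,0,0.0003],0,0.055]]' 30; python3 -m handwheel '[[[0.001,0.01,0],0,0.055],[[0.002,0.02,0],0,0.055],[[0.003,0.03,0],0,0.055],[[0.0035,0.036,0],0,0.055],[[0.0038,0.039,0],0,0.055],[[0.0038,0.039,0],0,0.055],[[0.0038,0.039,-0.0025],0,0.055],[[0.0038,0.039,-0.0025],0,0.055]]'; python3 st.py
```

```text
clock: 58.85
eef_pos: [0.5292, 0.1282, 0.0349]
eef_rot: [0.522, -0.476, 0.522, 0.476]
ft_force: [-0.4, 0.5, -1.4]
gripper_width: 0.724
clock: 59.65
eef_pos: [0.5331, 0.1671, 0.0324]
eef_rot: [0.523, -0.476, 0.522, 0.476]
ft_force: [-0.4, 1.8, 0.8]
gripper_width: 0.723
tcp [533.1 167.1  32.4] phi 174.73 bonder xy [ -0.9 -18.9] F [-0.4  1.8  0.8] w 0.723 t 59.65
```

```bash
python3 -m handwheel '[[[0,0.001,0.0005],0,0.055],[[0,0.002,0.0005],0,0.055],[[0,0.003,0.0005],0,0.055],[[0,0.003,0.0005],0,0.055]]'; python3 -m handwheel '[[[0,0.001,0],0,0.055],[[0,0.002,0],0,0.055],[[0,0.002,0],0,0.055]]';python3 -m handwheel '[[[0,0.001,0],0,0.055],[[0,0.001,0],0,0.055],[[0,0.001,0],0,0.055]]'; python3 st.py
```

```text
clock: 60.05
eef_pos: [0.533, 0.1702, 0.0327]
eef_rot: [0.522, -0.476, 0.523, 0.476]
ft_force: [0.4, 0.0, -0.7]
gripper_width: 0.723
clock: 60.35
eef_pos: [0.5328, 0.1704, 0.0326]
eef_rot: [0.522, -0.477, 0.523, 0.476]
ft_force: [3.6, -8.5, -1.2]
gripper_width: 0.724
clock: 60.65
eef_pos: [0.5327, 0.1705, 0.0326]
eef_rot: [0.521, -0.477, 0.524, 0.476]
ft_force: [5.5, -12.0, -0.9]
gripper_width: 0.72
tcp [532.7 170.5  32.6] phi 174.69 bonder xy [ -1.6 -15.6] F [  5.5 -12.   -0.9] w 0.72 t 60.65
```

```bash
python3 -m handwheel '[[[0,-0.001,0],0,0.055],[[0,-0.001,0],0,0.065],[[0,-0.001,0],0,0.085],[[0,-0.001,0],0,0.085],[[0,-0.001,0],0,0.085],[[0,-0.001,0.03],0,0.085],[[-0.001,-0.015,0.06],0,0.085],[[-0.003,-0.045,0.09],0,0.085],[[-0.006,-0.06,0.13],0,0.085],[[-0.006,-0.06,0.17],0,0.085],[[-0.006,-0.06,0.17],0,0.085],[[-0.006,-0.06,0.17],0,0.085]]'; python3 st.py .039
```

```text
clock: 61.85
eef_pos: [0.5275, 0.1137, 0.2041]
eef_rot: [0.524, -0.477, 0.521, 0.476]
ft_force: [-0.7, -0.8, -1.3]
gripper_width: 0.97
tcp [527.5 113.7 204.1] phi 174.72 bonder xy [ -1.7 -72.7] F [-0.7 -0.8 -1.3] w 0.97 t 61.85
module c [531.7 164.3] s [98.2 63.6] long axis 84.39 z 39.1 n 5463
module in bonder [ -2.1 -21.9] yaw rel -0.51
```

```bash
python3 -m handwheel '[[[-0.001,-0.01,-0.03],0,0.04],[[-0.0013,-0.0173,-0.07],0,0],[[-0.0013,-0.0173,-0.11],0,0],[[-0.0013,-0.0173,-0.15],0,0],[[-0.0013,-0.0173,-0.167],0,0],[[-0.0013,-0.0173,-0.170],0,0],[[-0.0013,-0.0173,-0.170],0,0],[[-0.001,-0.014,-0.170],0,0],[[-0.0008,-0.012,-0.170],0,0],[[-0.0007,-0.010,-0.170],0,0],[[-0.0006,-0.009,-0.170],0,0],[[-0.0006,-0.009,-0.170],0,0]]' 20
python3 -m handwheel '[[[0,0.001,0],0,0],[[0,0.001,0],0,0]]';python3 -m handwheel '[[[0,0.001,0],0,0],[[0,0.001,0],0,0]]';python3 -m handwheel '[[[0,0.001,0],0,0],[[0,0.001,0],0,0]]';python3 -m handwheel '[[[0,0.001,0],0,0],[[0,0.001,0],0,0]]';python3 st.py
```

```text
clock: 63.1
eef_pos: [0.5265, 0.1044, 0.0329]
eef_rot: [0.523, -0.477, 0.522, 0.477]
ft_force: [-0.3, -0.1, 0.8]
gripper_width: 0.009
clock: 63.3
eef_pos: [0.5263, 0.105, 0.0328]
eef_rot: [0.522, -0.476, 0.523, 0.476]
ft_force: [0.0, -0.8, -0.2]
gripper_width: 0.002
clock: 63.5
eef_pos: [0.5262, 0.1053, 0.0328]
eef_rot: [0.522, -0.477, 0.523, 0.476]
ft_force: [1.9, -4.7, 1.5]
gripper_width: 0.005
clock: 63.7
eef_pos: [0.526, 0.1055, 0.0328]
eef_rot: [0.522, -0.477, 0.523, 0.476]
ft_force: [1.3, -9.8, 2.4]
gripper_width: 0.005
clock: 63.9
eef_pos: [0.5257, 0.1056, 0.0328]
eef_rot: [0.521, -0.477, 0.524, 0.476]
ft_force: [2.3, -14.5, 1.9]
gripper_width: 0.006
tcp [525.7 105.6  32.8] phi 174.71 bonder xy [ -2.8 -80.9] F [  2.3 -14.5   1.9] w 0.006 t 63.9
```

```bash
python3 -m handwheel '[[[0,-0.01,0],0,0.02],[[0,-0.02,0.03],0,0.05],[[0,-0.03,0.07],0,0.0876],[[-0.01,-0.05,0.11],0,0.0876],[[-0.02,-0.08,0.13],0,0.0876],[[-0.035,-0.12,0.13],0,0.0876],[[-0.05,-0.16,0.13],0,0.0876],[[-0.065,-0.20,0.13],0,0.0876],[[-0.0785,-0.236,0.13],0,0.0876],[[-0.0785,-0.236,0.13],0,0.0876],[[-0.0785,-0.236,0.13],0,0.0876],[[-0.0785,-0.236,0.13],0,0.0876]]'
python3 st.py
```

```text
clock: 65.1
eef_pos: [0.4484, -0.1274, 0.1629]
eef_rot: [0.523, -0.477, 0.522, 0.476]
ft_force: [-0.3, 0.0, -0.3]
gripper_width: 0.987
tcp [ 448.4 -127.4  162.9] phi 174.73 bonder xy [ -59.1 -319.8] F [-0.3  0.  -0.3] w 0.987 t 65.1
```

```bash
python3 -m handwheel '[[[-0.0004,-0.0006,-0.04],0,0.0876],[[-0.0004,-0.0006,-0.08],0,0.0876],[[-0.0004,-0.0006,-0.10],0,0.0876],[[-0.0004,-0.0006,-0.1147],0,0.0876],[[-0.0004,-0.0006,-0.1147],0,0.0876],[[-0.0004,-0.0006,-0.1147],0,0.0876]]'
python3 st.py
python3 -m handwheel '[[[0,0,0],0,0.05],[[0,0,0],0,0.05],[[0,0,0],0,0.05],[[0,0,0],0,0.05],[[0,0,0],0,0.05]]' 40
python3 st.py
```

```text
clock: 65.7
eef_pos: [0.448, -0.1275, 0.0478]
eef_rot: [0.522, -0.477, 0.522, 0.477]
ft_force: [-0.3, 0.1, -0.6]
gripper_width: 0.999
tcp [ 448.  -127.5   47.8] phi 174.83 bonder xy [ -59.5 -319.9] F [-0.3  0.1 -0.6] w 0.999 t 65.7
clock: 66.2
eef_pos: [0.448, -0.1284, 0.0484]
eef_rot: [0.523, -0.477, 0.522, 0.476]
ft_force: [0.0, 2.2, 0.9]
gripper_width: 0.673
tcp [ 448.  -128.4   48.4] phi 174.73 bonder xy [ -59.5 -320.8] F [0.  2.2 0.9] w 0.673 t 66.2
```

```bash
cat > hold.py <<'E'
from h import *
print("moment z",state()["moment"][2].round(2)); d=snap("scene"); P=cloud(d); z=P[...,2]
O=np.array([.5357,.1859]); t=np.radians(-5.1); r=P[...,:2]-O; bx=r[...,0]*np.cos(t)+r[...,1]*np.sin(t); by=-r[...,0]*np.sin(t)+r[...,1]*np.cos(t)
m=(abs(bx)<.03)&(by>.05)&(by<.066)&(z>.05); print("holder top z",np.nanpercentile(z[m],[5,50,95]).round(4),m.sum())
E
python3 -m handwheel '[[[0,0,0],-0.12,0.05],[[0,0,0],-0.24,0.05],[[0,0,0],-0.36,0.05],[[0,0,0],-0.48,0.05],[[0,0,0],-0.60,0.05],[[0,0,0],-0.72,0.05],[[0,0,0],-0.84,0.05],[[0,0,0],-0.96,0.05],[[0,0,0],-1.08,0.05],[[0,0,0],-1.20,0.05],[[0,0,0],-1.30,0.05],[[0,0,0],-1.40,0.05]]'
python3 -m handwheel '[[[0,0,0],-0.02,0.05],[[0,0,0],-0.04,0.05],[[0,0,0],-0.04,0.05]]'
python3 st.py; python3 hold.py
```

```text
clock: 67.4
eef_pos: [0.4476, -0.128, 0.0483]
eef_rot: [0.707, -0.026, 0.706, 0.027]
ft_force: [-1.7, 5.3, 3.5]
gripper_width: 0.676
clock: 67.7
eef_pos: [0.4476, -0.128, 0.0483]
eef_rot: [0.707, -0.015, 0.707, 0.015]
ft_force: [-1.0, 4.5, 2.8]
gripper_width: 0.679
tcp [ 447.6 -128.    48.3] phi 92.38 bonder xy [ -59.9 -320.5] F [-1.   4.5  2.8] w 0.679 t 67.7
moment z 1.57
holder top z [0.0694 0.071  0.074 ] 12
```

At the lower stop (moment 1.6 N m, holder down about 26 mm). I hold it there, then turn the ring back up.

```bash
for i in 1 2 3; do python3 -m handwheel '[[[0,0,0],0,0.05],[[0,0,0],0,0.05],[[0,0,0],0,0.05],[[0,0,0],0,0.05],[[0,0,0],0,0.05],[[0,0,0],0,0.05],[[0,0,0],0,0.05],[[0,0,0],0,0.05],[[0,0,0],0,0.05],[[0,0,0],0,0.05],[[0,0,0],0,0.05],[[0,0,0],0,0.05]]' | head -1; done
python3 hold.py
python3 -m handwheel '[[[0,0,0],0.12,0.05],[[0,0,0],0.24,0.05],[[0,0,0],0.36,0.05],[[0,0,0],0.48,0.05],[[0,0,0],0.60,0.05],[[0,0,0],0.72,0.05],[[0,0,0],0.84,0.05],[[0,0,0],0.96,0.05],[[0,0,0],1.08,0.05],[[0,0,0],1.20,0.05],[[0,0,0],1.30,0.05],[[0,0,0],1.40,0.05]]'
python3 -m handwheel '[[[0,0,0],0.03,0.05],[[0,0,0],0.06,0.05],[[0,0,0],0.08,0.05],[[0,0,0],0.08,0.05]]'
python3 st.py; python3 hold.py
```

```text
clock: 68.95
clock: 70.15
clock: 71.35
moment z 1.59
holder top z [0.0679 0.0705 0.0732] 10
clock: 72.6
eef_pos: [0.448, -0.1284, 0.0484]
eef_rot: [0.531, -0.467, 0.531, 0.467]
ft_force: [1.0, -0.7, 1.8]
gripper_width: 0.676
clock: 73.0
eef_pos: [0.4479, -0.1285, 0.0483]
eef_rot: [0.514, -0.487, 0.513, 0.486]
ft_force: [2.0, -0.9, 3.2]
gripper_width: 0.677
tcp [ 447.9 -128.5   48.3] phi 176.91 bonder xy [ -59.5 -321. ] F [ 2.  -0.9  3.2] w 0.677 t 73.0
moment z -1.54
holder top z [0.0674 0.097  0.1004] 40
```

```bash
python3 -m handwheel '[[[0,0,0],-0.02,0.05],[[0,0,0],-0.02,0.07],[[0,0,0],-0.02,0.0876],[[0,0,0],-0.02,0.0876],[[0,0,0],-0.02,0.0876],[[0,0,0.04],-0.02,0.0876],[[0,0,0.08],-0.04,0.0876],[[0,0,0.12],-0.04,0.0876],[[0,0,0.16],-0.04,0.0876],[[0,0,0.2],-0.04,0.0876],[[0,0,0.2],-0.04,0.0876]]'
python3 ang.py; python3 items.py
python3 -m handwheel '[[[0.015,0.045,-0.005],0,0.0876],[[0.03,0.09,-0.01],0,0.0876],[[0.045,0.135,-0.02],0,0.0876],[[0.06,0.18,-0.02],0,0.0876],[[0.075,0.22,-0.02],0,0.0876],[[0.083,0.25,-0.02],0,0.0876],[[0.083,0.25,-0.02],0,0.0876],[[0.083,0.25,-0.02],0,0.0876],[[0.083,0.25,-0.02],0,0.0876]]'; python3 st.py .039
```

```text
clock: 74.15
eef_pos: [0.4502, -0.1287, 0.2536]
eef_rot: [0.524, -0.479, 0.52, 0.474]
ft_force: [0.3, -0.5, -0.4]
gripper_width: 1.001
knob c [ 0.44762454 -0.1287809 ] pointer 0.4 deg pix 16 line 0.5 n 28 trim est 1.503
ring index 179.5 23
wrist tray obj 334 [ 515.5 -310.1] [14.8 28.4] z 15.2
top tray obj 75 [ 511.3 -320. ] [19.4 31.5] z 33.9
top tray obj 258 [ 484.1 -374.5] [47.8 48.7] z 18.1
top tray obj 245 [ 481.9 -434.2] [37.2 39. ] z 31.0
clock: 75.25
eef_pos: [0.5299, 0.1209, 0.227]
eef_rot: [0.522, -0.476, 0.523, 0.477]
ft_force: [0.6, -0.2, -0.7]
gripper_width: 1.002
tcp [529.9 120.9 227. ] phi 174.72 bonder xy [ -0.  -65.3] F [ 0.6 -0.2 -0.7] w 1.002 t 75.25
module c [531.8 168. ] s [105.5  63.7] long axis 84.09 z 39.1 n 5376
module in bonder [ -2.3 -18.2] yaw rel -0.81
```

```bash
python3 -m handwheel '[[[0.001,0.03,-0.04],-0.006,0.0876],[[0.0025,0.0502,-0.08],-0.006,0.0876],[[0.0025,0.0502,-0.12],-0.006,0.0876],[[0.0025,0.0502,-0.16],-0.006,0.0876],[[0.0025,0.0502,-0.18],-0.006,0.0876],[[0.0025,0.0502,-0.192],-0.006,0.0876],[[0.0025,0.0502,-0.192],-0.006,0.0876],[[0.0025,0.0502,-0.192],-0.006,0.0876],[[0.0025,0.0502,-0.192],-0.006,0.0876]]'; python3 st.py
```

```text
clock: 76.2
eef_pos: [0.534, 0.1722, 0.0376]
eef_rot: [0.525, -0.475, 0.523, 0.475]
ft_force: [-0.4, 0.8, -0.1]
gripper_width: 0.999
tcp [534.  172.2  37.6] phi 174.38 bonder xy [ -0.5 -13.8] F [-0.4  0.8 -0.1] w 0.999 t 76.2
```

```bash
python3 -m handwheel '[[[-0.0015,0,-0.0042],0,0.0876],[[-0.0015,0,-0.0042],0,0.0876],[[-0.0015,0,-0.0042],0,0.0876],[[-0.0015,0,-0.0042],0,0.055],[[-0.0015,0,-0.0042],0,0.055],[[-0.0015,0,-0.0042],0,0.055],[[-0.0015,0,-0.0042],0,0.055],[[-0.0015,0,-0.0042],0,0.055]]' 35; python3 st.py
python3 -m handwheel '[[[0,0,0.003],0,0.055],[[0,-0.01,0.004],0,0.055],[[-0.002,-0.03,0.005],0,0.055],[[-0.005,-0.06,0.006],0,0.055],[[-0.008,-0.09,0.02],0,0.055],[[-0.008,-0.12,0.04],0,0.055],[[-0.008,-0.14,0.04],0,0.055],[[-0.008,-0.14,0.04],0,0.055]]'; python3 st.py
```

```text
clock: 77.0
eef_pos: [0.5316, 0.1718, 0.0319]
eef_rot: [0.524, -0.475, 0.524, 0.475]
ft_force: [-0.0, 0.3, 0.2]
gripper_width: 0.721
tcp [531.6 171.8  31.9] phi 174.39 bonder xy [ -2.8 -14.4] F [-0.   0.3  0.2] w 0.721 t 77.0
clock: 77.8
eef_pos: [0.5227, 0.0286, 0.0724]
eef_rot: [0.525, -0.474, 0.525, 0.474]
ft_force: [0.7, -0.1, -1.4]
gripper_width: 0.722
tcp [522.7  28.6  72.4] phi 174.2 bonder xy [   1.  -157.8] F [ 0.7 -0.1 -1.4] w 0.722 t 77.8
```

```bash
python3 -m handwheel '[[[0.03,-0.02,0],0.01,0.055],[[0.06,-0.05,0],0.02,0.055],[[0.09,-0.09,0],0.03,0.055],[[0.12,-0.13,0],0.04,0.055],[[0.132,-0.165,0],0.04,0.055],[[0.132,-0.1786,0],0.04,0.055],[[0.132,-0.1786,-0.03],0.04,0.055],[[0.132,-0.1786,-0.055],0.04,0.055],[[0.132,-0.1786,-0.06],0.04,0.055],[[0.132,-0.1786,-0.06],0.04,0.055],[[0.132,-0.1786,-0.06],0.04,0.055]]'; python3 st.py
```

```text
clock: 78.9
eef_pos: [0.6562, -0.1466, 0.0131]
eef_rot: [0.514, -0.486, 0.514, 0.485]
ft_force: [-0.1, -0.0, -1.3]
gripper_width: 0.721
tcp [ 656.2 -146.6   13.1] phi 176.73 bonder xy [ 149.6 -320.5] F [-0.1 -0.  -1.3] w 0.721 t 78.9
```

```bash
python3 -m handwheel '[[[-0.001,-0.003,-0.004],0,0.055],[[-0.001,-0.003,-0.0075],0,0.055],[[-0.001,-0.003,-0.0075],0,0.055],[[-0.001,-0.003,-0.0075],0,0.055]]'; python3 st.py; python3 -m handwheel '[[[0,0,0],0,0.07],[[0,0,0],0,0.0876],[[0,0,0],0,0.0876],[[0,0,0],0,0.0876],[[0,0,0.03],0,0.0876],[[0,0,0.07],0,0.0876],[[0,0,0.12],0,0.0876],[[0,0,0.17],0,0.0876],[[0,0,0.22],0,0.0876],[[0,0,0.25],0,0.0876],[[0,0,0.25],0,0.0876],[[0,0,0.25],0,0.0876]]'; python3 st.py .012; python3 - <<'E'
from h import *
d=snap("wrist"); P=cloud(d); hsv=cv2.cvtColor(d["img"],cv2.COLOR_RGB2HSV); m=(hsv[...,1]>110)&(hsv[...,0]>100)&(hsv[...,0]<130)&(P[...,2]<.012)&(np.hypot(P[...,0]-.656,P[...,1]+.135)<.14)
q=P[m]; print("mat",cv2.minAreaRect((q[:,:2]*1e3).astype(np.float32)))
E
```

```text
clock: 79.3
eef_pos: [0.655, -0.1499, 0.005]
eef_rot: [0.514, -0.486, 0.514, 0.485]
ft_force: [0.7, 0.4, 2.2]
gripper_width: 0.723
tcp [ 655.  -149.9    5. ] phi 176.68 bonder xy [ 148.6 -323.8] F [0.7 0.4 2.2] w 0.723 t 79.3
clock: 80.5
eef_pos: [0.6546, -0.1496, 0.255]
eef_rot: [0.515, -0.485, 0.514, 0.485]
ft_force: [-0.0, -0.5, -0.8]
gripper_width: 1.0
tcp [ 654.6 -149.6  255. ] phi 176.67 bonder xy [ 148.2 -323.6] F [-0.  -0.5 -0.8] w 1.0 t 80.5
module c [ 655.3 -136.8] s [138.6  63.9] long axis 86.37 z 12.1 n 5364
module in bonder [ 147.8 -310.8] yaw rel 1.47
mat ((676.93115234375, -137.27403259277344), (188.49496459960938, 209.6702423095703), 86.28533172607422)
```

```bash
python3 -m handwheel '[[[-0.03,-0.035,0],0,0.0876],[[-0.06,-0.07,0],0,0.0876],[[-0.09,-0.105,0],0,0.0876],[[-0.12,-0.14,0],0,0.0876],[[-0.15,-0.175,0],0,0.0876],[[-0.18,-0.21,0],0,0.0876],[[-0.21,-0.245,0],0,0.0876],[[-0.24,-0.28,0],0,0.0876],[[-0.27,-0.32,0],0,0.0876],[[-0.29,-0.36,0],0,0.0876],[[-0.30,-0.40,0],0,0.0876],[[-0.30,-0.40,0],0,0.0876]]'; python3 items.py; python3 hold.py; python3 - <<'E'
from h import *
save(snap("scene"),"final",(40,60,480,400),1.7)
E
```

```text
clock: 81.8
eef_pos: [0.352, -0.553, 0.2513]
eef_rot: [0.515, -0.483, 0.516, 0.486]
ft_force: [-0.0, 0.6, -1.3]
gripper_width: 0.999
wrist tray obj 54 [ 464.3 -437.7] [ 3.6 18.8] z 21.6
wrist tray obj 225 [ 482.2 -359. ] [15.3 37.9] z 18.5
wrist tray obj 360 [ 512.7 -321.8] [20.3 27.2] z 26.2
wrist tray obj 39 [ 543.6 -304.7] [ 2.9 15.7] z 18.6
top tray obj 103 [ 512.  -313.9] [26.6 26.3] z 29.6
top tray obj 257 [ 484.2 -374.7] [48.2 49.8] z 18.0
top tray obj 246 [ 481.4 -433.3] [37.4 38.1] z 31.2
moment z -0.04
holder top z [0.0648 0.0959 0.1008] 38
```

View pics/final.png

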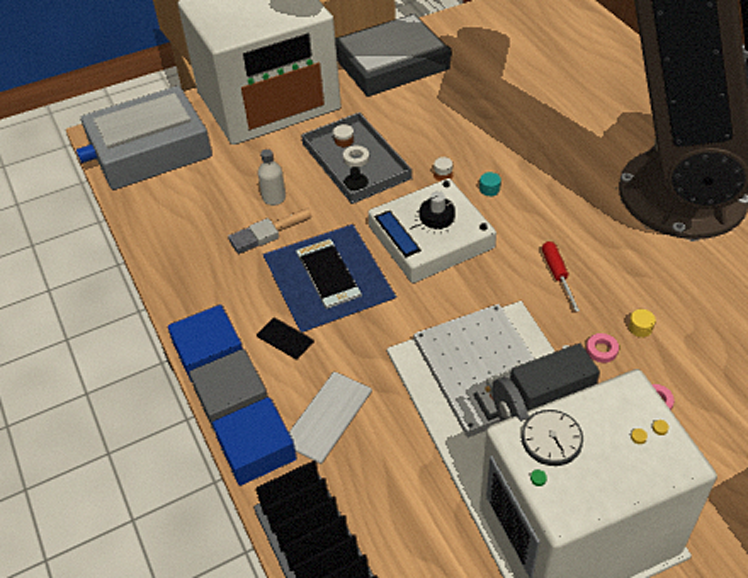

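The final picture shows the platen empty and all three items in the tray (about (350,150)). The module lies flat in the middle of the mat (327,272), the bar is up, and the bystanders are in place.

```bash
python3 -c "
from bench import finish_job; print(finish_job())"
```

```text
the job is handed in; nothing more can be done
None
```

I did the whole job in the order asked and handed it in at about 82 s; the hand-in gives no verdict.

- **Platen and tray:** the jar, reel and lifter are all in the grey tray. The lifter was later knocked about 3 cm aside, but it stayed inside.
- **Pressure knob:** the pointer lies along the long line (estimated trim 1.50). It had not moved after the second pressing.
- **Pressing:** the long-row end went first, then the short-row end. Each time I pushed the module against the end stop until the force rose to about 14 N with almost no further movement. I turned the ring to its lower stop, held it about 3.6 s, and turned it fully back.
- **Final state:** the bar holder is back at its raised height, with the ring's index line where it started. The module lies flat within about 2 mm of the mat's middle, and nothing else on the bench looks moved.

**Imperfect points:**
- **Slipped grasp:** after the first pressing, with the bar already up, I gripped the module about 3 mm too high and it slipped. It shifted a few millimetres and turned about 5° on the platen, and I gripped it again without a drop.
- **Squareness:** the camera put the module 0.4° to 0.8° off the bonder axis I had estimated while it was seated. That is close to how well I knew the axis, and I did not resolve it further.
- **Mat check:** the last close-up mat outline came out too wide because it included other blue pixels, so the centring figure uses the first measurement of the mat.

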